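# Take the clean-out plug from the bench air reservoir and stand it in the tray

### The arm

A 6-joint arm with a two-finger parallel gripper is mounted at the origin on the work surface. World frame = base frame: x ahead of the robot, y to its left, z up, the work surface at z = 0. Lengths are in m, angles in degrees, forces in N, time in s.
With the tool pointing down it reaches from about 0.25 to 0.725 m from the base axis. Payload 9.7 kg.
Tool frame: the origin (TCP) lies between the finger pads; the fingertips stand 11 mm ahead of it and the grasp point (between the pads) lies 8 mm behind it; z points along the fingers, y is the line along which they close (so a half turn about z gives the same grasp; the last joint's range is limited). The gripper opens to 85 mm and grips with 20 to 120 N. Pads are 22 mm wide; open, the fingers measure 114 mm over their backs; the gripper's body (76 mm by 85 mm) begins 54 mm behind the grasp point. The pads swing forward as they close: fully open they stand 13 mm farther back than shut.
Start: joints at [-75.917, 4.979, 10.078, 95.1, 0, 90], TCP at [0.134, -0.533, 0.242] pointing down, gripper open.
Joint ranges: [-179.16, 179.16], [-48.56, 103.87], [-65.8, 70.77], [-126.05, 130.52], [-82.76, 87.17], [-180, 180]. Speed limits (degrees/s): [127.2, 127.2, 147.25, 180, 180, 180].

### API

Orientations are given as [roll, pitch, yaw] about the fixed x, y, z axes, in that order (R = Rz(yaw) Ry(pitch) Rx(roll)).
In Python, from workcell import monitor, cams, ticket gives the robot as it stands.
- The arm moves only by the tool carry_out, never from a script. Its argument "plan" is a list of rows, each an object with "travel": the shift along the world's x, y, z as a fraction of full scale, a list of three; "angular": the turn, a rotation vector about the world's x, y, z as a fraction of full scale, a list of three; "grip": the gripper's target within -1 to 1 (fully open at 1, half-way at 0, shut at -1). In form: [{"travel": [x, y, z], "angular": [ax, ay, az], "grip": grip}, ...]. A call has 1 to 8 rows; each row is the pose to reach, as a shift and turn from the pose commanded when the call began; what a row does not reach only later rows make up. Full scale, the value 1, is 300 mm for a shift and 0.5 rad for a turn. A row lasts 1/12 s, in which the tool goes at most 41.7 mm and 7.16 degrees, less where a joint would pass 70% of its speed; a pose out of reach is approached as far as the arm can. A call with a number of a shift or a turn outside -1 to 1 is refused whole. A call with a gripper value outside its range is refused whole. The fingers move at their own pace and stop on an object; "grip_force" is the grip in N (left out, the last holds). Time passes only in rows, so rows that repeat a pose let the fingers close. It gives the time, the measured TCP pose, the force, the opening and the grip force at its end, in the units of the state.
- monitor.get_obs(): the state, without advancing time (a new reading comes with each control period).
- cams.camera(name): name is "scene" or "top"; returns a dict with "frame" (420x560x3 uint8, red, green, blue), "mtx" (3x3 intrinsics, pixels), "view" (4x4, takes a point from world to camera coordinates). Camera axes: x right, y up, looking along -z (the intrinsics and any distortion apply to the point x, -y, -z); pixel columns grow to the right and rows downward; lengths in m; the calibration is good to about 2 mm. A picture is of the moment at which its call begins. There is no depth.
- ticket.job_done(): hands the job in; it is judged then, once.
The state is a dict: "time": time; "q": joint angles; "qd": joint speeds; "joint_efforts": joint torques, N m; "ee_pos": TCP position; "tcp_rot": TCP orientation; "wrist_force": force on the tool from outside, world axes, zero at the start; "torque": the same for the moment, N m; "opening": finger opening in m; "grasp_force": force on a finger pad.
Only numpy, scipy, OpenCV 4.12 (cv2) and the standard library are available. Lean on these libraries where they do the work, as an engineer would, in place of code of your own. Each camera call takes 0.05 s, during which the arm holds its last target. There are 200 camera calls.

### The job

Unscrew the square-headed plug from the port of the air reservoir without wrenching it: the thread holds it until it lets go. Draw it clear, lay it on its side on the cutting mat and let go of it. Then take it again another way and stand it on its square head, threaded end up, on the floor of the empty tray, without dropping it and leaving the other loose things where they are.

Things in the scene. Friction and masses are not known exactly. Their poses are not given: they have to be found in the camera images.
- plug: Bare steel plug, 152 mm long, 0.3 to 0.6 kg: square head 40 x 40 mm, 40 mm long, then a round shank 30 mm thick to the tip (last 3 mm: 27 mm). Origin: centre of the head's free end; z runs from head to tip; x and y are square to the head's flats. Centre of mass at z = 62 mm. At z = 96 mm one 6 mm thread stud stands out to radius 21.5 mm; the shank can be gripped from z = 44 to 90 mm.
- plug_head (a point): Centre of the square head, the plug's axes. At the start the head faces the robot, axis level, its end face 80 mm outside the port's mouth, flats rolled 35 degrees: a gripper whose body leans 35 degrees to the robot's right (about the port's axis) squeezes two flats. To unscrew, swing from there to the left (anticlockwise seen from the robot); each 90 degrees the flats offer the same grasp again.
- plug_tip (a point): Centre of the plug's tip end face; the plug's axes. Laid on its side the plug rests on its head and tip, axis within 0.1 rad of level and about 20 mm above the mat's top at the head.
- port (a point): Centre of the port's round mouth, on a faceted boss 64 mm across and 78 mm long, 110 mm above the table. x is the port's axis, pointing into it (the plug comes out along -x); z is up. Right-hand thread, lead 16 mm a turn, with some mm of end play. The plug stays in place if let go part-way and must come out 75 mm to clear the mouth.
- mouth_top (a point): Top edge of the boss at its mouth, 32 mm above the port's centre. The thread's length is not the same each time: it lets go somewhere between 100 and 200 degrees of unscrewing, and must be felt. While it holds, an outward pull of 15 N stops within 8 mm; once it lets go, the plug slides on out, with under 12 N of friction if held straight.
- unit: The air reservoir, fixed: a grey upright box 100 x 140 mm and 171 mm high with a gauge on top (to 245 mm), its boss on the side facing the robot. Origin: centre of its underside; the boss points along -x, its mouth at x = -128 mm, z = 110 mm.
- mat: Grey cutting mat with a white grid, fixed, 260 (x) x 320 (y) mm, 3 mm thick. Origin: centre of its underside.
- tray_in (a point): Centre of the inner floor of the empty white tray, fixed: outside 200 (x) x 160 (y) mm, walls 5 mm thick, rim 23 mm above this floor. z is up, x and y along its sides.
- full_tray: The other white tray, fixed, same size, full of yellow and black model parts up to 37 mm high: not to be used. Origin: centre of its underside. The two trays stand left and right of the mat, either way round.
- driver: Screwdriver, about 160 mm long, lying along x near the edge of the mat at the mat frame's -y side, up to 30 mm high. A bystander.
- loco: Yellow and black model locomotive, 110 x 34 x 42 mm, standing on its wheels. A bystander; origin: centre of its underside or of the part.
- jar: Small screw-top jar, 52 mm across, 65 mm high. A bystander; origin: centre of its underside or of the part.
- oiler: Small blue bottle, 34 mm across, 85 mm high. A bystander; origin: centre of its underside or of the part.
- carton: Yellow carton, 65 x 130 x 55 mm high. A bystander; origin: centre of its underside or of the part.
- spanner: Steel spanner, 140 mm long, lying flat. A bystander.
Not all that is in view belongs to the job. Of the things that look like the plug, the smaller one is meant.

How it is judged:
By the outcome, as a careful person would: the job done as asked, in the order asked, and still so for the second after the job is handed in, with the robot touching nothing.
It also fails if it takes over 72 s, if anything falls off the work surface, if the arm or the gripper's body presses on something with over 40 N, if the wrist force passes 120 N, or if a joint passes its speed limit or range.

## Working session

There is one attempt and no reset: what is moved stays moved. The work goes in short steps, Python scripts to look and compute and a tool call to move; the robot and the scene stay as the last step left them, time stands still between calls to the robot, and variables do not carry over. Pictures are saved under pics/ and viewed, at most 10 in all, crops included, and the job is handed in when it is done.

Besides the shell and the picture viewer there is one more tool, called after "Call:" in YAML: its name, and indented under it one key for each argument. carry_out: Moves the arm, as the interface text tells. Its arguments: {"type":"object","properties":{"plan":{"type":"array","items":{"type":"object","properties":{"travel":{"type":"array","items":{"type":"number"}},"angular":{"type":"array","items":{"type":"number"}},"grip":{"type":"number"}}}},"grip_force":{"type":"number"}},"required":["plan"]}

```bash
mkdir -p pics; ls; python3 - <<'E'
from workcell import monitor,cams
import cv2
o=monitor.get_obs();print(o)
for n in("scene","top"):
    c=cams.camera(n);cv2.imwrite(f"pics/{n}0.png",c["frame"][:,:,::-1]);print(n,c["mtx"],c["view"],[k for k in c])
E
```

```text
pics
{'time': 0.0, 'q': array([-7.59177524e+01,  5.01175617e+00,  1.00324754e+01,  9.50991104e+01,
        1.74670663e-03,  8.99979502e+01]), 'qd': array([ 0.05249989, -0.02229379, -0.05018272, -0.01770622,  0.01449166,
        0.0509747 ]), 'joint_efforts': array([-1.57052211e-03, -5.20393002e+01,  4.64799142e+01,  1.62578851e-02,
        3.07522566e-05,  3.84311207e-06]), 'ee_pos': array([ 0.13377701, -0.53325353,  0.24155904]), 'tcp_rot': array([-1.79921609e+02, -1.74950946e-03,  1.40842950e+01]), 'wrist_force': array([0.61425157, 0.1883081 , 0.31945555]), 'torque': array([ 0.00760801, -0.02779053,  0.02251369]), 'grasp_force': 0.0, 'opening': 0.08579796988841475}
scene [[516.5273154    0.         277.4224942 ]
 [  0.         516.5273154  201.47002453]
 [  0.           0.           1.        ]] [[ 0.44602162  0.89483957  0.01807889 -0.18395726]
 [-0.59708849  0.28244237  0.75080733  0.18183753]
 [ 0.66674586 -0.345671    0.66027382 -1.7542457 ]
 [ 0.          0.          0.          1.        ]] ['frame', 'mtx', 'view']
top [[478.01475827   0.         277.36464985]
 [  0.         478.01475827 207.43080628]
 [  0.           0.           1.        ]] [[ 0.02249487 -0.99970711 -0.00892646  0.0019558 ]
 [ 0.9824392   0.02045034  0.18545888 -0.47650917]
 [-0.18522201 -0.01294158  0.98261148 -1.11050837]
 [ 0.          0.          0.          1.        ]] ['frame', 'mtx', 'view']
```

View pics/scene0.png

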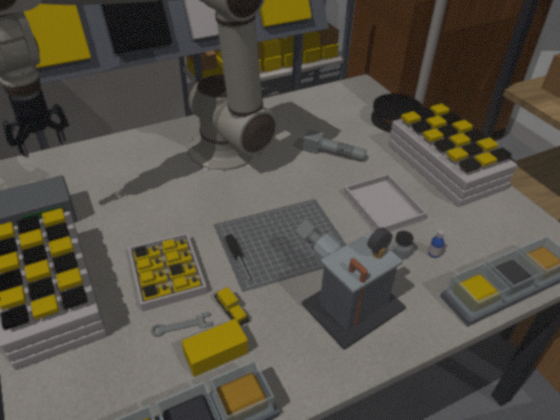

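View pics/top0.png

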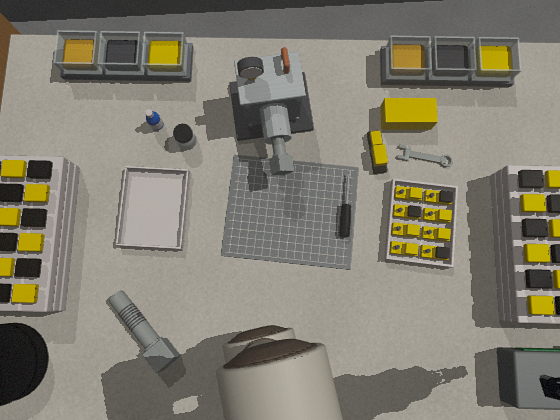

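Candidates for the plug are the bolt-like thing in the boss (top px ~(282,160), scene ~(315,235)) and the larger bolt lying loose (top px ~(140,330), scene ~(335,147)). The smaller one, in the port, is the one meant. The mat is at top (290,212), the empty tray at (152,208) and the full tray at (421,223). I'll check the choice in a close crop.

```bash
cat >h.py <<'E'
import numpy as np,cv2
from workcell import monitor,cams
from scipy.spatial.transform import Rotation as Ro
def cam(n): return cams.camera(n)
def proj(c,P):
    P=np.atleast_2d(P);q=(c["view"][:3,:3]@P.T).T+c["view"][:3,3]
    q=q*[1,-1,-1];u=(c["mtx"]@q.T).T;return u[:,:2]/u[:,2:]
def ray(c,uv):
    d=np.linalg.inv(c["mtx"])@[uv[0],uv[1],1];d=d*[1,-1,-1]
    R=c["view"][:3,:3];o=-R.T@c["view"][:3,3];d=R.T@d;return o,d/np.linalg.norm(d)
def plane(c,uv,z):
    o,d=ray(c,uv);return o+d*(z-o[2])/d[2]
def tri(c1,u1,c2,u2):
    A=[];b=[]
    for c,u in((c1,u1),(c2,u2)):
        o,d=ray(c,u);M=np.eye(3)-np.outer(d,d);A.append(M);b.append(M@o)
    return np.linalg.lstsq(np.vstack(A),np.hstack(b),rcond=None)[0]
def zoom(f,x,y,w,h,s): return cv2.resize(f[y:y+h,x:x+w,::-1],None,fx=s,fy=s,interpolation=cv2.INTER_CUBIC)
E
python3 - <<'E'
from h import *
t=cam("top");s=cam("scene")
a=zoom(t["frame"],220,40,100,150,4);b=zoom(s["frame"],290,210,100,150,4)
cv2.imwrite("pics/crop1.png",np.hstack([a,b]))
for n,m in(("mat",[(234,158),(358,168),(352,268),(222,256)]),):
    for p in m: print(n,plane(t,p,.003).round(4))
for p in [(121,168),(188,169),(184,250),(116,248)]: print("tray rim",plane(t,p,.028).round(4))
E
```

```text
mat [0.6105 0.1266 0.003 ]
mat [ 0.5904 -0.1897  0.003 ]
mat [ 0.3374 -0.1729  0.003 ]
mat [0.3598 0.1463 0.003 ]
tray rim [0.5716 0.4053 0.028 ]
tray rim [0.5723 0.2375 0.028 ]
tray rim [0.3702 0.2356 0.028 ]
tray rim [0.3715 0.4007 0.028 ]
```

View pics/crop1.png

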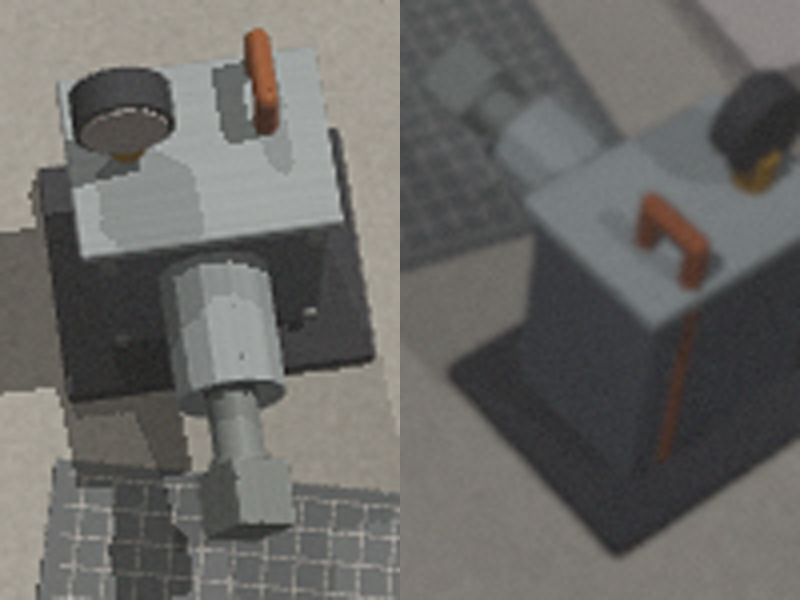

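The crop confirms it: the plug with a square head sticks out of the boss. The head's end face is at crop (250,525), which is top px (282,171), and the boss mouth is at crop (230,395). Now the unit pose.

```bash
python3 - <<'E'
from h import *
t=cam("top");s=cam("scene")
pc=lambda x,y:(219.5+(x+.5)/4,39.5+(y+.5)/4)
C=np.array([plane(t,pc(*p),.171) for p in[(85,257),(343,220),(317,48),(57,82)]])
print(C.round(4),np.linalg.norm(np.roll(C,-1,0)-C,axis=1))
d=C[0]-C[1];print("yaw edge",np.degrees(np.arctan2(-d[0],d[1])))
d=(C[3]-C[0])+(C[2]-C[1]);print(np.degrees(np.arctan2(d[1],d[0])), C.mean(0))
# boss/shank silhouettes mid, at z=.11
for p in[(178,395),(283,380),(162,270),(268,262),(213,400),(258,392),(222,455),(268,455)]: print(p,plane(t,pc(*p),.11).round(4))
c=C.mean(0)
for yaw in (5,7,9,11):
    a=np.radians(yaw);x=np.array([np.cos(a),np.sin(a),0]);y=np.array([-np.sin(a),np.cos(a),0]);z=np.array([0,0,1])
    port=np.r_[c[:2],0.11]-.128*x
    h=port-.08*x
    P=[port,port+.032*z]
    for l in(0,.04):
        for k in range(4):
            f=np.radians(45+90*k+35); P.append(h+l*x+.02828*(np.cos(f)*y+np.sin(f)*z))
    P=np.array(P)
    print(yaw,port.round(4),h.round(4),(((proj(t,P)-[219.5,39.5])*4)-.5).round(0).tolist())
    print('   scene',(((proj(s,P)-[289.5,209.5])*4+[400,0])-.5).round(0).tolist())
E
```

```text
[[ 0.6869  0.0977  0.171 ]
 [ 0.7116 -0.0465  0.171 ]
 [ 0.8161 -0.0304  0.171 ]
 [ 0.7924  0.1175  0.171 ]] [0.14626298 0.10569377 0.14982261 0.10742554]
yaw edge 9.741543293187148
9.710198876496298 [0.75175578 0.03457061 0.171     ]
(178, 395) [0.6279 0.0461 0.11  ]
(283, 380) [ 0.6383 -0.0152  0.11  ]
(162, 270) [0.7052 0.0577 0.11  ]
(268, 262) [ 0.7114 -0.005   0.11  ]
(213, 400) [0.6252 0.0256 0.11  ]
(258, 392) [ 0.6306 -0.0007  0.11  ]
(222, 455) [0.5919 0.0195 0.11  ]
(268, 455) [ 0.5924 -0.0072  0.11  ]
5 [0.6242 0.0234 0.11  ] [0.5445 0.0164 0.11  ] [[217.0, 402.0], [216.0, 383.0], [216.0, 522.0], [274.0, 529.0], [234.0, 545.0], [178.0, 539.0], [212.0, 454.0], [269.0, 462.0], [230.0, 480.0], [173.0, 473.0]]
   scene [[542.0, 132.0], [546.0, 96.0], [478.0, 20.0], [433.0, 65.0], [461.0, 89.0], [504.0, 45.0], [514.0, 58.0], [468.0, 103.0], [495.0, 127.0], [540.0, 83.0]]
7 [0.6247 0.019  0.11  ] [0.5453 0.0092 0.11  ] [[224.0, 401.0], [224.0, 383.0], [229.0, 521.0], [286.0, 526.0], [246.0, 544.0], [190.0, 540.0], [222.0, 453.0], [279.0, 459.0], [240.0, 479.0], [184.0, 474.0]]

[... 213 characters left out ...]
232.0, 400.0], [231.0, 382.0], [242.0, 520.0], [298.0, 523.0], [259.0, 543.0], [203.0, 540.0], [232.0, 452.0], [289.0, 457.0], [249.0, 478.0], [194.0, 474.0]]
   scene [[530.0, 138.0], [534.0, 101.0], [459.0, 28.0], [416.0, 75.0], [443.0, 97.0], [485.0, 52.0], [499.0, 65.0], [455.0, 112.0], [481.0, 134.0], [524.0, 88.0]]
11 [0.6261 0.0101 0.11  ] [ 0.5476 -0.0051  0.11  ] [[239.0, 399.0], [239.0, 381.0], [255.0, 518.0], [311.0, 519.0], [271.0, 540.0], [215.0, 540.0], [243.0, 451.0], [298.0, 453.0], [259.0, 476.0], [204.0, 474.0]]
   scene [[525.0, 141.0], [528.0, 104.0], [450.0, 33.0], [408.0, 81.0], [434.0, 102.0], [475.0, 55.0], [491.0, 69.0], [448.0, 117.0], [474.0, 138.0], [516.0, 91.0]]
```

```bash
python3 - <<'E'
from h import *
t=cam("top");s=cam("scene")
pt=lambda x,y:(219.5+(x+.5)/4,39.5+(y+.5)/4)
ps=lambda x,y:(289.5+(x-400+.5)/4,209.5+(y+.5)/4)
print("cam",ray(s,(280,200))[0])
for n,a,b in[("FR",(343,220),(526,200)),("BR",(317,48),(652,328)),("head R far",(292,525),(428,85)),("head top far",(240,515),(462,38)),("head top near",(232,455),(502,70))]:
    P=tri(t,pt(*a),s,ps(*b));r=[(proj(c,P)[0]-u) for c,u in((t,pt(*a)),(s,ps(*b)))]
    print(n,P.round(4),np.round(r,1).tolist())
E
```

```text
cam [ 1.36025807 -0.49313825  1.0250833 ]
FR [ 0.713  -0.0456  0.1692] [[-0.4, -0.2], [-0.5, 0.1]]
BR [ 0.8187 -0.0298  0.1671] [[-0.3, -0.2], [-0.4, 0.1]]
head R far [ 0.5528 -0.0201  0.1055] [[-0.8, -0.4], [-0.8, 0.1]]
head top far [0.5496 0.0076 0.1328] [[0.2, 0.1], [0.2, -0.0]]
head top near [0.5854 0.0143 0.1331] [[-0.4, -0.2], [-0.4, 0.0]]
```

```bash
cat >>h.py <<'E'
YAW=9.5;E0=np.array([.549,.001,.109])
def ax():
    a=np.radians(YAW);return np.array([np.cos(a),np.sin(a),0])
def Rlean(l): return Ro.from_euler('xyz',[180+l,0,YAW],degrees=True)
def cur():
    o=monitor.get_obs();return o["ee_pos"],Ro.from_euler('xyz',o["tcp_rot"],degrees=True)
def delta(p0,R0,p1,R1):
    return np.round((np.array(p1)-p0)/.3,3).tolist(),np.round((R1*R0.inv()).as_rotvec()/.5,3).tolist()
E
python3 - <<'E'
from h import *
p,R=cur();x=ax();G=E0+.018*x;R1=Rlean(35);tz=R1.as_matrix()[:,2]
print(R1.as_matrix().round(3));pre=G-.08*tz;print("pre",pre,"grasp",G+.010*tz)
mid=np.array([.35,-.28,.25])
print("to mid",delta(p,R,mid,R)); print("mid->pre",delta(mid,R,pre,R1))
E
```

```text
[[ 0.986  0.135 -0.095]
 [ 0.165 -0.808  0.566]
 [ 0.    -0.574 -0.819]]
pre [ 0.57432653 -0.04128596  0.17453216] grasp [0.56580647 0.00962796 0.10080848]
to mid ([0.721, 0.845, 0.026], [0.0, 0.0, 0.0])
mid->pre ([0.748, 0.796, -0.252], [1.196, 0.25, -0.155])
```

Call:
carry_out:
  plan:
    - {"travel":[0.72,0.845,0.026],"angular":[0.6,0.125,-0.078],"grip":1}
    - {"travel":[0.72,0.845,0.026],"angular":[0.6,0.125,-0.078],"grip":1}
    - {"travel":[0.72,0.845,0.026],"angular":[0.6,0.125,-0.078],"grip":1}
    - {"travel":[0.72,0.845,0.026],"angular":[0.6,0.125,-0.078],"grip":1}
    - {"travel":[0.72,0.845,0.026],"angular":[0.6,0.125,-0.078],"grip":1}
    - {"travel":[0.72,0.845,0.026],"angular":[0.6,0.125,-0.078],"grip":1}
    - {"travel":[0.72,0.845,0.026],"angular":[0.6,0.125,-0.078],"grip":1}
    - {"travel":[0.72,0.845,0.026],"angular":[0.6,0.125,-0.078],"grip":1}

```text
time: 1.07
ee_pos: [0.3508, -0.2783, 0.2501]
tcp_rot: [-162.4, -0.4, 11.8]
wrist_force: [0.5, 0.2, 0.8]
opening: 0.0853
grasp_force: 0.0
```

```bash
python3 - <<'E'
from h import *
o=monitor.get_obs();print(o["time"],o["q"].round(1))
p,R=cur();x=ax();G=E0+.018*x;R1=Rlean(35);tz=R1.as_matrix()[:,2]
print(p,delta(p,R,G-.08*tz,R1))
E
```

```text
1.0667 [-44.5   4.7   8.7 108.6   9.9 122.4]
[ 0.35077737 -0.27825908  0.25011889] ([0.745, 0.79, -0.252], [0.596, 0.125, -0.076])
```

Call:
carry_out:
  plan:
    - {"travel":[0.745,0.79,-0.252],"angular":[0.596,0.125,-0.076],"grip":1}
    - {"travel":[0.745,0.79,-0.252],"angular":[0.596,0.125,-0.076],"grip":1}
    - {"travel":[0.745,0.79,-0.252],"angular":[0.596,0.125,-0.076],"grip":1}
    - {"travel":[0.745,0.79,-0.252],"angular":[0.596,0.125,-0.076],"grip":1}
    - {"travel":[0.745,0.79,-0.252],"angular":[0.596,0.125,-0.076],"grip":1}
    - {"travel":[0.745,0.79,-0.252],"angular":[0.596,0.125,-0.076],"grip":1}
    - {"travel":[0.745,0.79,-0.252],"angular":[0.596,0.125,-0.076],"grip":1}
    - {"travel":[0.745,0.79,-0.252],"angular":[0.596,0.125,-0.076],"grip":1}

```text
time: 1.73
ee_pos: [0.5738, -0.042, 0.1742]
tcp_rot: [-145.0, 0.0, 9.5]
wrist_force: [0.7, -0.7, -0.3]
opening: 0.0854
grasp_force: 0.0
```

```bash
python3 - <<'E'
from h import *
o=monitor.get_obs();print(o["time"],o["q"].round(1),o["ee_pos"],o["tcp_rot"])
t=cam("top");s=cam("scene")
cv2.imwrite("pics/pre.png",np.hstack([zoom(t["frame"],220,80,100,150,4),zoom(s["frame"],250,180,100,150,4)]))
p,R=cur();M=R.as_matrix();tip=p+.011*M[:,2]
for sg in(1,-1):
    q=p-.0+sg*.0425*M[:,1]
    print(((proj(t,q)-[219.5,79.5])*4-.5).round(),((proj(s,q)-[249.5,179.5])*4+[400,0]-.5).round())
E
```

```text
1.7333 [-18.2  21.8  16.3 102.5  30.5 147.3] [ 0.57376405 -0.04199362  0.17424707] [-1.45001879e+02  7.09183415e-03  9.53348551e+00]
[[387. 298.]] [[531. 211.]]
[[265. 290.]] [[625. 106.]]
```

View pics/pre.png

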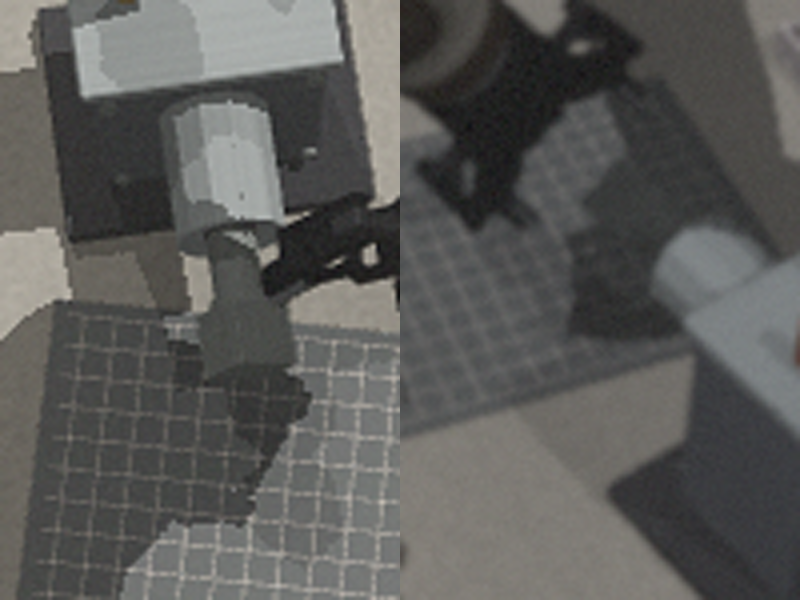

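The top view shows the head at crop (250,345), with the open fingers to its right, one tip at (265,300). In the scene view the tips are at (530,222) and (635,75), close to the predictions, so the calibration agrees. I'll go in now.

Call:
carry_out:
  plan:
    - {"travel":[-0.013,0.086,-0.122],"angular":[0,0,0],"grip":1}
    - {"travel":[-0.026,0.172,-0.245],"angular":[0,0,0],"grip":1}
    - {"travel":[-0.026,0.172,-0.245],"angular":[0,0,0],"grip":1}
    - {"travel":[-0.026,0.172,-0.245],"angular":[0,0,0],"grip":1}
    - {"travel":[-0.026,0.172,-0.245],"angular":[0,0,0],"grip":1}

```text
time: 2.25
ee_pos: [0.5649, 0.0075, 0.1021]
tcp_rot: [-145.0, -0.0, 9.5]
wrist_force: [-0.1, -0.4, 1.5]
opening: 0.0854
grasp_force: 0.0
```

Call:
carry_out:
  plan:
    - {"travel":[0,0,0],"angular":[0,0,0],"grip":0.1}
    - {"travel":[0,0,0],"angular":[0,0,0],"grip":-0.1}
    - {"travel":[0,0,0],"angular":[0,0,0],"grip":-0.2}
    - {"travel":[0,0,0],"angular":[0,0,0],"grip":-0.2}
    - {"travel":[0,0,0],"angular":[0,0,0],"grip":-0.2}
    - {"travel":[0,0,0],"angular":[0,0,0],"grip":-0.2}
  grip_force: 40

```text
time: 2.75
ee_pos: [0.5652, 0.0075, 0.1025]
tcp_rot: [-145.0, -0.1, 9.5]
wrist_force: [-1.3, 0.3, 5.1]
opening: 0.0395
grasp_force: 39.3
```

```bash
cat >>h.py <<'E'
def arc(l0,l1,r,n,lead=16/360,r1=None):
    "rows swinging lean l0->l1 about the port axis, TCP r beyond it"
    x=ax();R0=Rlean(l0);out=[]
    for k in range(1,n+1):
        l=l0+(l1-l0)*k/n;rr=r+((r if r1 is None else r1)-r)*k/n
        d=rr*Rlean(l).as_matrix()[:,2]-r*R0.as_matrix()[:,2]-lead*abs(l-l0)/1000*x
        out.append((np.round(d/.3,4).tolist(),np.round(np.radians(l-l0)*x/.5,3).tolist()))
    return out
E
python3 - <<'E'
from h import *
for a,b in((35,7),(7,-21),(-21,-49),(-49,-55)):
    print(a,b)
    for r in arc(a,b,.009,4 if b!=-55 else 1):print(r)
E
```

```text
35 7
([-0.0005, -0.0033, -0.0019], [-0.241, -0.04, -0.0])
([-0.001, -0.0067, -0.0034], [-0.482, -0.081, -0.0])
([-0.0014, -0.0103, -0.0045], [-0.723, -0.121, -0.0])
([-0.0019, -0.0141, -0.0052], [-0.964, -0.161, -0.0])
7 -21
([-0.0004, -0.0038, -0.0002], [-0.241, -0.04, -0.0])
([-0.0008, -0.0076, 0.0], [-0.482, -0.081, -0.0])
([-0.0013, -0.0113, 0.0007], [-0.723, -0.121, -0.0])
([-0.0017, -0.0149, 0.0018], [-0.964, -0.161, -0.0])
-21 -49
([-0.0005, -0.0035, 0.0015], [-0.241, -0.04, -0.0])
([-0.001, -0.0067, 0.0034], [-0.482, -0.081, -0.0])
([-0.0015, -0.0097, 0.0057], [-0.723, -0.121, -0.0])
([-0.0021, -0.0124, 0.0083], [-0.964, -0.161, -0.0])
-49 -55
([-0.0006, -0.0021, 0.0025], [-0.207, -0.035, -0.0])
```

Call:
carry_out:
  plan:
    - {"travel":[-0.0005,-0.0033,-0.0019],"angular":[-0.241,-0.04,0],"grip":-0.2}
    - {"travel":[-0.001,-0.0067,-0.0034],"angular":[-0.482,-0.081,0],"grip":-0.2}
    - {"travel":[-0.0014,-0.0103,-0.0045],"angular":[-0.723,-0.121,0],"grip":-0.2}
    - {"travel":[-0.0019,-0.0141,-0.0052],"angular":[-0.964,-0.161,0],"grip":-0.2}
    - {"travel":[-0.0019,-0.0141,-0.0052],"angular":[-0.964,-0.161,0],"grip":-0.2}
  grip_force: 60

```text
time: 3.17
ee_pos: [0.5648, 0.0049, 0.102]
tcp_rot: [-173.5, -0.2, 9.6]
wrist_force: [3.4, -7.2, 3.3]
opening: 0.0394
grasp_force: 61.7
```

```bash
python3 - <<'E'
from h import *
o=monitor.get_obs()
for k in("time","q","ee_pos","tcp_rot","wrist_force","torque"):print(k,np.round(o[k],4))
E
```

```text
time 3.1667
q [ -2.6086   7.646   -2.727   80.8277   6.4101 167.6923]
ee_pos [0.5648 0.0049 0.102 ]
tcp_rot [-173.4816   -0.1902    9.621 ]
wrist_force [ 3.3578 -7.2114  3.2846]
torque [-1.4806 -0.2904 -0.8042]
```

Call:
carry_out:
  plan:
    - {"travel":[0,0,0],"angular":[0,0,0],"grip":1}
    - {"travel":[0,0,0],"angular":[0,0,0],"grip":1}
    - {"travel":[0,0,0],"angular":[0,0,0],"grip":1}
    - {"travel":[0,0,0],"angular":[0,0,0],"grip":1}
    - {"travel":[0.002,-0.014,0.116],"angular":[0,0,0],"grip":1}
    - {"travel":[0.0047,-0.028,0.2316],"angular":[0,0,0],"grip":1}
    - {"travel":[0.0047,-0.028,0.2316],"angular":[0,0,0],"grip":1}

```text
time: 3.75
ee_pos: [0.5676, -0.0061, 0.1753]
tcp_rot: [-173.0, -0.4, 9.4]
wrist_force: [0.8, 0.3, 0.6]
opening: 0.0852
grasp_force: 0.0
```

Call:
carry_out:
  plan:
    - {"travel":[0,0,0],"angular":[0.02,-0.12,0.9925],"grip":1}
    - {"travel":[0,0,0],"angular":[0.02,-0.12,0.9925],"grip":1}
    - {"travel":[0,0,0],"angular":[0.02,-0.12,0.9925],"grip":1}
    - {"travel":[0,0,0],"angular":[0.02,-0.12,0.9925],"grip":1}

```text
time: 4.08
ee_pos: [0.5658, -0.0055, 0.1687]
tcp_rot: [-173.8, -3.3, 38.3]
wrist_force: [-0.3, 0.3, 0.4]
opening: 0.0856
grasp_force: 0.0
```

```bash
python3 - <<'E'
from h import *
o=monitor.get_obs()
for k in("time","q","ee_pos","tcp_rot","wrist_force"):print(k,np.round(o[k],4))
E
```

```text
time 4.0833
q [ -3.8615   7.8209   4.7991  88.6718   6.8282 137.5994]
ee_pos [ 0.5658 -0.0055  0.1687]
tcp_rot [-173.8074   -3.3429   38.2572]
wrist_force [-0.2584  0.3151  0.3523]
```

Call:
carry_out:
  plan:
    - {"travel":[0,0,0],"angular":[0.02,-0.12,0.9925],"grip":1}
    - {"travel":[0,0,0],"angular":[0.02,-0.12,0.9925],"grip":1}
    - {"travel":[0,0,0],"angular":[0.02,-0.12,0.9925],"grip":1}
    - {"travel":[0,0,0],"angular":[0.02,-0.12,0.9925],"grip":1}

```text
time: 4.42
ee_pos: [0.5657, -0.0055, 0.1686]
tcp_rot: [-176.2, -5.9, 66.9]
wrist_force: [-0.6, -0.8, 0.2]
opening: 0.0852
grasp_force: 0.0
```

Call:
carry_out:
  plan:
    - {"travel":[0,0,0],"angular":[0.02,-0.12,0.9925],"grip":1}
    - {"travel":[0,0,0],"angular":[0.02,-0.12,0.9925],"grip":1}
    - {"travel":[0,0,0],"angular":[0.02,-0.12,0.9925],"grip":1}
    - {"travel":[0,0,0],"angular":[0.02,-0.12,0.9925],"grip":1}

```text
time: 4.75
ee_pos: [0.5657, -0.0055, 0.1686]
tcp_rot: [-179.5, -7.0, 95.7]
wrist_force: [0.2, 0.8, -0.3]
opening: 0.0853
grasp_force: 0.0
```

Call:
carry_out:
  plan:
    - {"travel":[0,0,0],"angular":[0.02,-0.12,0.9925],"grip":1}
    - {"travel":[0,0,0],"angular":[0.02,-0.12,0.9925],"grip":1}
    - {"travel":[0,0,0],"angular":[0.02,-0.12,0.9925],"grip":1}
    - {"travel":[0,0,0],"angular":[0.02,-0.12,0.9925],"grip":1}

```text
time: 5.08
ee_pos: [0.5657, -0.0055, 0.1687]
tcp_rot: [177.1, -6.4, 124.5]
wrist_force: [0.8, -0.5, 0.1]
opening: 0.0855
grasp_force: 0.0
```

Call:
carry_out:
  plan:
    - {"travel":[0,0,0],"angular":[0.02,-0.12,0.9925],"grip":1}
    - {"travel":[0,0,0],"angular":[0.02,-0.12,0.9925],"grip":1}
    - {"travel":[0,0,0],"angular":[0.02,-0.12,0.9925],"grip":1}
    - {"travel":[0,0,0],"angular":[0.02,-0.12,0.9925],"grip":1}

```text
time: 5.42
ee_pos: [0.5657, -0.0055, 0.1687]
tcp_rot: [174.4, -4.2, 153.2]
wrist_force: [0.7, -0.8, 0.5]
opening: 0.0853
grasp_force: 0.0
```

Call:
carry_out:
  plan:
    - {"travel":[0,0,0],"angular":[0.02,-0.12,0.9925],"grip":1}
    - {"travel":[0,0,0],"angular":[0.02,-0.12,0.9925],"grip":1}
    - {"travel":[0,0,0],"angular":[0.02,-0.12,0.9925],"grip":1}
    - {"travel":[0,0,0],"angular":[0.02,-0.12,0.9925],"grip":1}
    - {"travel":[0,0,0],"angular":[0.02,-0.12,0.9925],"grip":1}

```text
time: 5.83
ee_pos: [0.5657, -0.0054, 0.1687]
tcp_rot: [173.0, -1.0, -178.3]
wrist_force: [-0.1, -1.1, 0.6]
opening: 0.0854
grasp_force: 0.0
```

```bash
cat >>h.py <<'E'
F=Ro.from_euler('z',180,degrees=True)
def Rf(l): return Rlean(l)*F
def show():
    o=monitor.get_obs()
    for k in("time","q","ee_pos","tcp_rot","wrist_force","torque","opening"):print(k,np.round(o[k],4).tolist())
def off(p,A): 
    "TCP relative to the axis point A in port axes (x', y', z)"
    return Ro.from_euler('z',-YAW,degrees=True).apply(p-A)
E
python3 - <<'E'
from h import *
show()
p,R=cur();x=ax()
# axis from first grasp: TCP (.5652,.0075,.1025) at lean 35, r .009
A=np.array([.5652,.0075,.1025])-.009*Rlean(35).as_matrix()[:,2];A2=np.array([.5648,.0049,.102])-.009*Rlean(6.5).as_matrix()[:,2]
print(A,A2)
l=6.5
print(delta(p,R,A2+.009*Rf(l).as_matrix()[:,2],Rf(l)))
E
```

```text
time 5.8333
q [-3.8559, 7.7514, 4.7181, 88.5972, 6.8353, -5.6041]
ee_pos [0.5657, -0.0054, 0.1687]
tcp_rot [173.039, -0.9568, -178.291]
wrist_force [-0.1177, -1.1458, 0.6333]
torque [-0.1501, -0.0745, -0.0254]
opening 0.0854
[0.56605201 0.00240861 0.10987237] [0.56496816 0.00389514 0.11094215]
([-0.003, 0.034, -0.222], [-0.013, -0.035, 0.272])
```

Call:
carry_out:
  plan:
    - {"travel":[0,0,0],"angular":[-0.013,-0.035,0.272],"grip":1}
    - {"travel":[0,0,0],"angular":[-0.013,-0.035,0.272],"grip":1}
    - {"travel":[-0.003,0.017,-0.108],"angular":[-0.013,-0.035,0.272],"grip":1}
    - {"travel":[-0.003,0.033,-0.215],"angular":[-0.013,-0.035,0.272],"grip":1}
    - {"travel":[-0.003,0.033,-0.215],"angular":[-0.013,-0.035,0.272],"grip":1}
    - {"travel":[-0.003,0.033,-0.215],"angular":[-0.013,-0.035,0.272],"grip":0.2}
    - {"travel":[-0.003,0.033,-0.215],"angular":[-0.013,-0.035,0.272],"grip":-0.1}
    - {"travel":[-0.003,0.033,-0.215],"angular":[-0.013,-0.035,0.272],"grip":-0.2}

```text
time: 6.5
ee_pos: [0.5658, 0.0048, 0.1069]
tcp_rot: [173.6, 0.2, -170.9]
wrist_force: [1.0, -0.4, 0.9]
opening: 0.0513
grasp_force: 0.0
```

Call:
carry_out:
  plan:
    - {"travel":[0,0,0],"angular":[0,0,0],"grip":-0.2}
    - {"travel":[0,0,0],"angular":[0,0,0],"grip":-0.2}
    - {"travel":[0,0,0],"angular":[0,0,0],"grip":-0.2}

```text
time: 6.75
ee_pos: [0.5656, 0.0051, 0.1066]
tcp_rot: [173.6, 0.2, -170.8]
wrist_force: [-1.6, 0.3, 7.0]
opening: 0.0389
grasp_force: 62.8
```

```bash
python3 - <<'E'
from h import *
show()
for a,b in((6.5,-21.5),(-21.5,-49.5),(-49.5,-65)):
    print(a,b)
    for r in arc(a,b,.008,4 if b!=-65 else 3):print(r)
E
```

```text
time 6.75
q [-2.5512, 7.6292, -2.2271, 81.278, 6.3374, -11.8163]
ee_pos [0.5656, 0.0051, 0.1066]
tcp_rot [173.5649, 0.1846, -170.8081]
wrist_force [-1.6124, 0.2597, 6.9549]
torque [0.1817, -0.0025, -0.1283]
opening 0.0389
6.5 -21.5
([-0.0005, -0.0034, -0.0002], [-0.241, -0.04, -0.0])
([-0.001, -0.0068, 0.0001], [-0.482, -0.081, -0.0])
([-0.0015, -0.0101, 0.0007], [-0.723, -0.121, -0.0])
([-0.002, -0.0133, 0.0017], [-0.964, -0.161, -0.0])
-21.5 -49.5
([-0.0005, -0.0031, 0.0014], [-0.241, -0.04, -0.0])
([-0.0011, -0.006, 0.0031], [-0.482, -0.081, -0.0])
([-0.0017, -0.0086, 0.0052], [-0.723, -0.121, -0.0])
([-0.0024, -0.011, 0.0075], [-0.964, -0.161, -0.0])
-49.5 -65
([-0.0005, -0.0016, 0.0019], [-0.178, -0.03, -0.0])
([-0.0011, -0.003, 0.0039], [-0.356, -0.06, -0.0])
([-0.0016, -0.0042, 0.006], [-0.534, -0.089, -0.0])
```

Call:
carry_out:
  plan:
    - {"travel":[-0.0007,-0.0019,0],"angular":[-0.241,-0.04,0],"grip":-0.2}
    - {"travel":[-0.0014,-0.0038,0],"angular":[-0.482,-0.081,0],"grip":-0.2}
    - {"travel":[-0.0022,-0.0057,0.0004],"angular":[-0.723,-0.121,0],"grip":-0.2}
    - {"travel":[-0.0029,-0.0075,0.001],"angular":[-0.964,-0.161,0],"grip":-0.2}

```text
time: 7.08
ee_pos: [0.565, 0.0036, 0.1074]
tcp_rot: [-158.2, 0.4, -170.7]
wrist_force: [-0.1, 3.7, -1.4]
opening: 0.0394
grasp_force: 62.3
```

Call:
carry_out:
  plan:
    - {"travel":[-0.0008,-0.0017,0.0008],"angular":[-0.241,-0.04,0],"grip":-0.2}
    - {"travel":[-0.0016,-0.0034,0.0017],"angular":[-0.482,-0.081,0],"grip":-0.2}
    - {"travel":[-0.0024,-0.0048,0.0029],"angular":[-0.723,-0.121,0],"grip":-0.2}
    - {"travel":[-0.0032,-0.0062,0.0042],"angular":[-0.964,-0.161,0],"grip":-0.2}

```text
time: 7.42
ee_pos: [0.564, 0.0025, 0.1082]
tcp_rot: [-130.2, 0.5, -170.5]
wrist_force: [-4.2, 2.4, -1.1]
opening: 0.0387
grasp_force: 62.5
```

Call:
carry_out:
  plan:
    - {"travel":[-0.0006,-0.0009,0.0011],"angular":[-0.178,-0.03,0],"grip":-0.2}
    - {"travel":[-0.0013,-0.0018,0.0022],"angular":[-0.356,-0.06,0],"grip":-0.2}
    - {"travel":[-0.002,-0.0025,0.0034],"angular":[-0.534,-0.089,0],"grip":-0.2}
    - {"travel":[-0.002,-0.0025,0.0034],"angular":[-0.534,-0.089,0],"grip":-0.2}

```text
time: 7.75
ee_pos: [0.563, 0.0017, 0.1069]
tcp_rot: [-114.4, 0.3, -170.4]
wrist_force: [-12.2, 7.4, 19.0]
opening: 0.0392
grasp_force: 64.1
```

```bash
python3 - <<'E'
from h import *
show()
E
```

```text
time 7.75
q [25.4246, 23.8911, -2.6742, 94.1506, -61.2238, 34.4214]
ee_pos [0.563, 0.0017, 0.1069]
tcp_rot [-114.4475, 0.2643, -170.3658]
wrist_force [-12.1505, 7.3922, 18.9813]
torque [-1.452, -0.9008, -2.0822]
opening 0.0392
```

Call:
carry_out:
  plan:
    - {"travel":[-0.007,-0.001,0.003],"angular":[0,0,0],"grip":-0.2}
    - {"travel":[-0.013,-0.002,0.003],"angular":[0,0,0],"grip":-0.2}
    - {"travel":[-0.013,-0.002,0.003],"angular":[0,0,0],"grip":-0.2}

```text
time: 8.0
ee_pos: [0.5601, 0.0014, 0.1084]
tcp_rot: [-115.0, 0.5, -170.5]
wrist_force: [12.3, 10.2, -6.1]
opening: 0.039
grasp_force: 62.3
```

Call:
carry_out:
  plan:
    - {"travel":[-0.006,-0.001,-0.002],"angular":[0,0,0],"grip":-0.2}
    - {"travel":[-0.006,-0.001,-0.002],"angular":[0,0,0],"grip":-0.2}

```text
time: 8.17
ee_pos: [0.5597, 0.0014, 0.1082]
tcp_rot: [-115.0, 0.7, -170.4]
wrist_force: [25.0, 10.9, -9.2]
opening: 0.0392
grasp_force: 62.1
```

Call:
carry_out:
  plan:
    - {"travel":[0.008,0.001,0],"angular":[0,0,0],"grip":-0.2}
    - {"travel":[0.008,0.001,0],"angular":[0,0,0],"grip":1}
    - {"travel":[0.008,0.001,0],"angular":[0,0,0],"grip":1}
    - {"travel":[0.008,0.001,0],"angular":[0,0,0],"grip":1}
    - {"travel":[0.008,0.001,0],"angular":[0,0,0],"grip":1}
    - {"travel":[0.008,0.001,0],"angular":[0,0,0],"grip":1}

```text
time: 8.67
ee_pos: [0.559, -0.0005, 0.1077]
tcp_rot: [-114.9, 0.2, -170.6]
wrist_force: [-0.1, 0.4, -0.0]
opening: 0.0856
grasp_force: 0.0
```

```bash
python3 - <<'E'
from h import *
show();p,R=cur()
A=np.array([p[0]-.0007,.0047,.1105])
l=[-65,-37,-9,19,25]
q,Rq=p,R
for b in l[1:]:
    p1=A+.0045*Rf(b).as_matrix()[:,2];print(b,delta(q,Rq,p1,Rf(b)));q,Rq=p1,Rf(b)
for a,b in((25,-3),(-3,-31),(-31,-59),(-59,-65)):
    print(a,b)
    for r in arc(a,b,.0045,4 if b!=-65 else 1):print(r)
E
```

```text
time 8.6667
q [25.2737, 23.106, -3.3252, 93.8554, -60.7711, 34.0598]
ee_pos [0.559, -0.0005, 0.1077]
tcp_rot [-114.9392, 0.2423, -170.5977]
wrist_force [-0.0748, 0.3748, -0.0031]
torque [0.7223, 0.187, 0.0355]
opening 0.0856
-37 ([-0.001, 0.008, -0.003], [0.965, 0.169, 0.005])
-9 ([-0.001, 0.007, -0.003], [0.964, 0.161, -0.0])
19 ([-0.001, 0.007, 0.001], [0.964, 0.161, -0.0])
25 ([-0.0, 0.001, 0.001], [0.207, 0.035, 0.0])
25 -3
([-0.0007, -0.0019, -0.0007], [-0.241, -0.04, -0.0])
([-0.0015, -0.0038, -0.0011], [-0.482, -0.081, -0.0])
([-0.0022, -0.0057, -0.0014], [-0.723, -0.121, -0.0])
([-0.0029, -0.0077, -0.0014], [-0.964, -0.161, -0.0])
-3 -31
([-0.0007, -0.002, 0.0002], [-0.241, -0.04, -0.0])
([-0.0015, -0.0039, 0.0006], [-0.482, -0.081, -0.0])
([-0.0022, -0.0058, 0.0013], [-0.723, -0.121, -0.0])
([-0.0029, -0.0075, 0.0021], [-0.964, -0.161, -0.0])
-31 -59
([-0.0008, -0.0017, 0.001], [-0.241, -0.04, -0.0])
([-0.0016, -0.0032, 0.0023], [-0.482, -0.081, -0.0])
([-0.0024, -0.0046, 0.0036], [-0.723, -0.121, -0.0])
([-0.0032, -0.0057, 0.0051], [-0.964, -0.161, -0.0])
-59 -65
([-0.0008, -0.0009, 0.0014], [-0.207, -0.035, -0.0])
```

Call:
carry_out:
  plan:
    - {"travel":[-0.001,0.008,-0.003],"angular":[0.965,0.169,0.005],"grip":1}
    - {"travel":[-0.001,0.008,-0.003],"angular":[0.965,0.169,0.005],"grip":1}
    - {"travel":[-0.001,0.008,-0.003],"angular":[0.965,0.169,0.005],"grip":1}
    - {"travel":[-0.001,0.008,-0.003],"angular":[0.965,0.169,0.005],"grip":1}

```text
time: 9.0
ee_pos: [0.5593, 0.0028, 0.1078]
tcp_rot: [-143.4, 0.2, -170.4]
wrist_force: [0.7, -0.6, -0.1]
opening: 0.0853
grasp_force: 0.0
```

Call:
carry_out:
  plan:
    - {"travel":[-0.001,0.007,-0.003],"angular":[0.964,0.161,0],"grip":1}
    - {"travel":[-0.001,0.007,-0.003],"angular":[0.964,0.161,0],"grip":1}
    - {"travel":[-0.001,0.007,-0.003],"angular":[0.964,0.161,0],"grip":1}
    - {"travel":[-0.001,0.007,-0.003],"angular":[0.964,0.161,0],"grip":1}

```text
time: 9.33
ee_pos: [0.5588, 0.0043, 0.1075]
tcp_rot: [-171.3, 0.2, -170.5]
wrist_force: [-0.1, -0.1, 0.1]
opening: 0.0853
grasp_force: 0.0
```

Call:
carry_out:
  plan:
    - {"travel":[-0.001,0.007,0.001],"angular":[0.964,0.161,0],"grip":1}
    - {"travel":[-0.001,0.007,0.001],"angular":[0.964,0.161,0],"grip":1}
    - {"travel":[-0.001,0.007,0.001],"angular":[0.964,0.161,0],"grip":1}
    - {"travel":[-0.001,0.007,0.001],"angular":[0.964,0.161,0],"grip":1}

```text
time: 9.67
ee_pos: [0.5586, 0.0058, 0.1076]
tcp_rot: [160.7, 0.2, -170.6]
wrist_force: [-0.7, 0.4, -0.1]
opening: 0.0858
grasp_force: 0.0
```

Call:
carry_out:
  plan:
    - {"travel":[0,0.001,0.001],"angular":[0.207,0.035,0],"grip":1}
    - {"travel":[0,0.001,0.001],"angular":[0.207,0.035,0],"grip":1}
    - {"travel":[0,0.001,0.001],"angular":[0.207,0.035,0],"grip":0.2}
    - {"travel":[0,0.001,0.001],"angular":[0.207,0.035,0],"grip":-0.1}
    - {"travel":[0,0.001,0.001],"angular":[0.207,0.035,0],"grip":-0.2}
    - {"travel":[0,0.001,0.001],"angular":[0.207,0.035,0],"grip":-0.2}
    - {"travel":[0,0.001,0.001],"angular":[0.207,0.035,0],"grip":-0.2}
    - {"travel":[0,0.001,0.001],"angular":[0.207,0.035,0],"grip":-0.2}

```text
time: 10.33
ee_pos: [0.5582, 0.0066, 0.1073]
tcp_rot: [155.2, 0.1, -170.5]
wrist_force: [-1.1, -6.0, 2.5]
opening: 0.0395
grasp_force: 61.6
```

Call:
carry_out:
  plan:
    - {"travel":[-0.0007,-0.0019,-0.0007],"angular":[-0.241,-0.04,0],"grip":-0.2}
    - {"travel":[-0.0015,-0.0038,-0.0011],"angular":[-0.482,-0.081,0],"grip":-0.2}
    - {"travel":[-0.0022,-0.0057,-0.0014],"angular":[-0.723,-0.121,0],"grip":-0.2}
    - {"travel":[-0.0029,-0.0077,-0.0014],"angular":[-0.964,-0.161,0],"grip":-0.2}

```text
time: 10.67
ee_pos: [0.5575, 0.0044, 0.1074]
tcp_rot: [-176.6, 0.2, -170.5]
wrist_force: [0.7, -2.3, -4.6]
opening: 0.0393
grasp_force: 60.2
```

Call:
carry_out:
  plan:
    - {"travel":[-0.0007,-0.002,0.0002],"angular":[-0.241,-0.04,0],"grip":-0.2}
    - {"travel":[-0.0015,-0.0039,0.0006],"angular":[-0.482,-0.081,0],"grip":-0.2}
    - {"travel":[-0.0022,-0.0058,0.0013],"angular":[-0.723,-0.121,0],"grip":-0.2}
    - {"travel":[-0.0029,-0.0075,0.0021],"angular":[-0.964,-0.161,0],"grip":-0.2}

```text
time: 11.0
ee_pos: [0.5564, 0.0029, 0.1081]
tcp_rot: [-148.6, 0.2, -170.4]
wrist_force: [-0.4, -3.8, -4.2]
opening: 0.0395
grasp_force: 60.5
```

Call:
carry_out:
  plan:
    - {"travel":[-0.0008,-0.0017,0.001],"angular":[-0.241,-0.04,0],"grip":-0.2}
    - {"travel":[-0.0016,-0.0032,0.0023],"angular":[-0.482,-0.081,0],"grip":-0.2}
    - {"travel":[-0.0024,-0.0046,0.0036],"angular":[-0.723,-0.121,0],"grip":-0.2}
    - {"travel":[-0.0032,-0.0057,0.0051],"angular":[-0.964,-0.161,0],"grip":-0.2}

```text
time: 11.33
ee_pos: [0.5557, 0.002, 0.1093]
tcp_rot: [-120.7, 0.2, -170.3]
wrist_force: [-1.9, -1.8, -4.9]
opening: 0.0393
grasp_force: 60.2
```

Call:
carry_out:
  plan:
    - {"travel":[-0.0008,-0.0009,0.0014],"angular":[-0.207,-0.035,0],"grip":-0.2}
    - {"travel":[-0.0008,-0.0009,0.0014],"angular":[-0.207,-0.035,0],"grip":-0.2}

```text
time: 11.5
ee_pos: [0.5547, 0.0014, 0.106]
tcp_rot: [-114.5, -0.2, -170.2]
wrist_force: [-10.3, -4.6, 14.8]
opening: 0.039
grasp_force: 64.9
```

Call:
carry_out:
  plan:
    - {"travel":[-0.007,-0.001,0.003],"angular":[0,0,0],"grip":-0.2}
    - {"travel":[-0.014,-0.002,0.003],"angular":[0,0,0],"grip":-0.2}
    - {"travel":[-0.018,-0.003,0.003],"angular":[0,0,0],"grip":-0.2}
    - {"travel":[-0.018,-0.003,0.003],"angular":[0,0,0],"grip":-0.2}

```text
time: 11.83
ee_pos: [0.5492, 0.0001, 0.109]
tcp_rot: [-115.3, -0.0, -170.5]
wrist_force: [1.5, 9.0, -9.4]
opening: 0.0392
grasp_force: 61.6
```

Call:
carry_out:
  plan:
    - {"travel":[-0.008,-0.001,0],"angular":[0,0,0],"grip":-0.2}
    - {"travel":[-0.016,-0.003,0],"angular":[0,0,0],"grip":-0.2}
    - {"travel":[-0.025,-0.004,0],"angular":[0,0,0],"grip":-0.2}
    - {"travel":[-0.025,-0.004,0],"angular":[0,0,0],"grip":-0.2}

```text
time: 12.17
ee_pos: [0.5413, -0.0013, 0.109]
tcp_rot: [-115.3, -0.0, -170.5]
wrist_force: [-0.7, 7.0, -9.3]
opening: 0.0394
grasp_force: 61.6
```

Call:
carry_out:
  plan:
    - {"travel":[-0.016,-0.0017,-0.001],"angular":[0,0,0],"grip":-0.2}
    - {"travel":[-0.033,-0.0045,-0.001],"angular":[0,0,0],"grip":-0.2}
    - {"travel":[-0.05,-0.0074,-0.001],"angular":[0,0,0],"grip":-0.2}
    - {"travel":[-0.067,-0.01,-0.001],"angular":[0,0,0],"grip":-0.2}
    - {"travel":[-0.083,-0.0129,-0.001],"angular":[0,0,0],"grip":-0.2}
    - {"travel":[-0.1,-0.0157,-0.001],"angular":[0,0,0],"grip":-0.2}

```text
time: 12.67
ee_pos: [0.5116, -0.0065, 0.1091]
tcp_rot: [-115.2, 0.0, -170.5]
wrist_force: [2.3, 4.8, -8.7]
opening: 0.0392
grasp_force: 61.2
```

Call:
carry_out:
  plan:
    - {"travel":[-0.025,-0.0042,0],"angular":[0,0,0],"grip":-0.2}
    - {"travel":[-0.05,-0.0083,0],"angular":[0,0,0],"grip":-0.2}
    - {"travel":[-0.075,-0.0125,0],"angular":[0,0,0],"grip":-0.2}
    - {"travel":[-0.1,-0.0167,0],"angular":[0,0,0],"grip":-0.2}
    - {"travel":[-0.14,-0.0233,0],"angular":[0,0,0],"grip":-0.2}
    - {"travel":[-0.18,-0.03,0],"angular":[0,0,0],"grip":-0.2}
    - {"travel":[-0.22,-0.0367,0],"angular":[0,0,0],"grip":-0.2}
    - {"travel":[-0.22,-0.0367,0],"angular":[0,0,0],"grip":-0.2}

```text
time: 13.33
ee_pos: [0.4445, -0.0183, 0.1092]
tcp_rot: [-115.0, -0.1, -170.5]
wrist_force: [-0.1, -0.0, -2.9]
opening: 0.0393
grasp_force: 61.4
```

```bash
python3 - <<'E'
from h import *
show()
t=cam("top");s=cam("scene")
cv2.imwrite("pics/out.png",np.hstack([zoom(t["frame"],210,90,100,150,4),zoom(s["frame"],250,170,100,150,4)]))
E
```

```text
time 13.3333
q [29.3072, 11.1975, -19.0745, 95.766, -58.4729, 40.4268]
ee_pos [0.4445, -0.0183, 0.1092]
tcp_rot [-115.0136, -0.0502, -170.5142]
wrist_force [-0.1026, -0.0482, -2.9301]
torque [1.4209, 0.4266, -0.0037]
opening 0.0393
```

View pics/out.png

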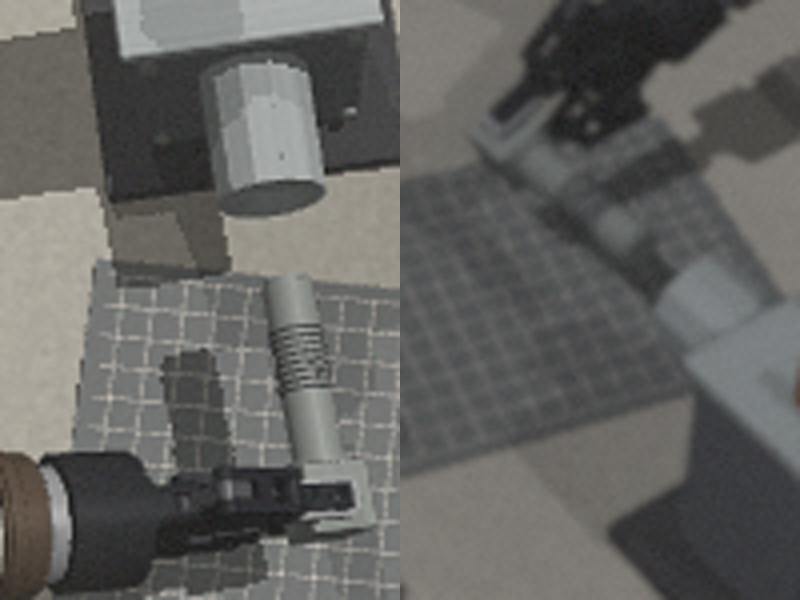

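The plug is clear of the boss: tip at crop (290,280), head in the fingers at (340,495), and an open mouth at (270,195). Next I'll roll it upright and lay it down.

```bash
python3 - <<'E'
from h import *
p,R=cur();x=ax();y=np.array([-x[1],x[0],0])
A=p-.0045*R.as_matrix()[:,2];print("axis pt",A)
q,Rq=p,R
pit=Ro.from_rotvec(np.radians(2.6)*y)
for l,zz,dx,pt in((-37,.10,-.01,0),(-9,.08,-.02,0),(0,.06,-.03,1),(0,.0285,-.03,1)):
    R1=Rf(l); R1=pit*R1 if pt else R1
    B=np.array([A[0]+dx,A[1]+dx*.17,zz]);p1=B+.0045*R1.as_matrix()[:,2]
    print(l,p1.round(4),delta(q,Rq,p1,R1));q,Rq=p1,R1
E
```

```text
axis pt [ 0.44561854 -0.0137574   0.11135539]
-37 [ 0.4361 -0.0181  0.0964] ([-0.034, -0.001, -0.043], [0.963, 0.163, 0.0])
-9 [ 0.4257 -0.0179  0.0756] ([-0.034, 0.001, -0.07], [0.964, 0.161, -0.0])
0 [ 0.4154 -0.0189  0.0555] ([-0.034, -0.003, -0.067], [0.295, 0.141, -0.007])
0 [ 0.4154 -0.0189  0.024 ] ([0.0, 0.0, -0.105], [0.0, 0.0, 0.0])
```

Call:
carry_out:
  plan:
    - {"travel":[-0.009,0,-0.011],"angular":[0.241,0.04,0],"grip":-0.2}
    - {"travel":[-0.017,0,-0.021],"angular":[0.482,0.081,0],"grip":-0.2}
    - {"travel":[-0.026,-0.001,-0.032],"angular":[0.722,0.122,0],"grip":-0.2}
    - {"travel":[-0.034,-0.001,-0.043],"angular":[0.963,0.163,0],"grip":-0.2}

```text
time: 13.77
ee_pos: [0.4372, -0.0174, 0.097]
tcp_rot: [-143.3, 0.1, -170.3]
wrist_force: [-0.3, -0.4, -4.9]
opening: 0.039
grasp_force: 61.4
```

Call:
carry_out:
  plan:
    - {"travel":[-0.009,0,-0.017],"angular":[0.241,0.04,0],"grip":-0.2}
    - {"travel":[-0.017,0,-0.035],"angular":[0.482,0.08,0],"grip":-0.2}
    - {"travel":[-0.026,0.001,-0.052],"angular":[0.723,0.121,0],"grip":-0.2}
    - {"travel":[-0.034,0.001,-0.07],"angular":[0.964,0.161,0],"grip":-0.2}

```text
time: 14.1
ee_pos: [0.4267, -0.0179, 0.0767]
tcp_rot: [-171.2, 0.2, -170.4]
wrist_force: [0.4, -1.0, -4.9]
opening: 0.0389
grasp_force: 61.3
```

Call:
carry_out:
  plan:
    - {"travel":[-0.017,-0.001,-0.033],"angular":[0.147,0.07,-0.003],"grip":-0.2}
    - {"travel":[-0.034,-0.003,-0.067],"angular":[0.295,0.141,-0.007],"grip":-0.2}
    - {"travel":[-0.034,-0.003,-0.067],"angular":[0.295,0.141,-0.007],"grip":-0.2}
    - {"travel":[-0.034,-0.003,-0.067],"angular":[0.295,0.141,-0.007],"grip":-0.2}

```text
time: 14.43
ee_pos: [0.4157, -0.02, 0.0549]
tcp_rot: [-179.9, -2.7, -170.6]
wrist_force: [-0.7, 0.3, -3.8]
opening: 0.0394
grasp_force: 61.8
```

```bash
python3 - <<'E'
from h import *
show()
E
```

```text
time 14.4333
q [-2.2989, -10.2925, -25.429, 77.4635, -0.6905, -11.6739]
ee_pos [0.4157, -0.02, 0.0549]
tcp_rot [-179.8502, -2.6859, -170.6129]
wrist_force [-0.7143, 0.3295, -3.8218]
torque [0.0108, 0.0682, -0.025]
opening 0.0394
```

Call:
carry_out:
  plan:
    - {"travel":[0,0,-0.05],"angular":[0,0,0],"grip":-0.2}
    - {"travel":[0,0,-0.1],"angular":[0,0,0],"grip":-0.2}
    - {"travel":[0,0,-0.103],"angular":[0,0,0],"grip":-0.2}
    - {"travel":[0,0,-0.103],"angular":[0,0,0],"grip":-0.2}
    - {"travel":[0,0,-0.103],"angular":[0,0,0],"grip":-0.2}

```text
time: 14.85
ee_pos: [0.416, -0.0183, 0.0247]
tcp_rot: [-179.9, -2.6, -170.4]
wrist_force: [-0.5, 0.5, -3.1]
opening: 0.0391
grasp_force: 60.6
```

Call:
carry_out:
  plan:
    - {"travel":[0,0,-0.005],"angular":[0,0,0],"grip":-0.2}
    - {"travel":[0,0,-0.008],"angular":[0,0,0],"grip":-0.2}
    - {"travel":[0,0,-0.008],"angular":[0,0,0],"grip":-0.2}

```text
time: 15.1
ee_pos: [0.4161, -0.0184, 0.024]
tcp_rot: [-179.9, -2.5, -170.4]
wrist_force: [-7.9, 1.4, 16.9]
opening: 0.0389
grasp_force: 63.0
```

```bash
python3 - <<'E'
from h import *
show()
t=cam("top");s=cam("scene")
cv2.imwrite("pics/lay.png",np.hstack([zoom(t["frame"],230,110,100,150,4),zoom(s["frame"],240,170,100,150,4)]))
E
```

```text
time 15.1
q [-2.1545, -9.3576, -28.1155, 73.7204, -0.5661, -11.7183]
ee_pos [0.4161, -0.0184, 0.024]
tcp_rot [-179.9494, -2.5416, -170.4251]
wrist_force [-7.8937, 1.4204, 16.9181]
torque [0.318, 1.6316, 0.0266]
opening 0.0389
```

View pics/lay.png

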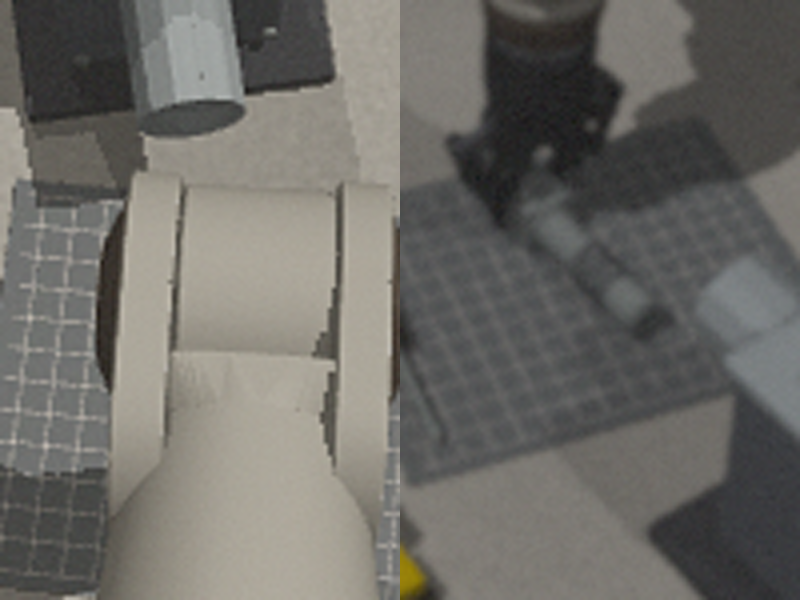

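The scene crop shows the plug lying on the mat, with the head in the fingers at (525,195) and the tip at (655,325). The forces show that it's seated. Letting go and backing off.

Call:
carry_out:
  plan:
    - {"travel":[0,0,0.005],"angular":[0,0,0],"grip":-0.2}
    - {"travel":[0,0,0.005],"angular":[0,0,0],"grip":0}
    - {"travel":[0,0,0.005],"angular":[0,0,0],"grip":0.3}
    - {"travel":[0,0,0.005],"angular":[0,0,0],"grip":1}
    - {"travel":[0,0,0.005],"angular":[0,0,0],"grip":1}
    - {"travel":[0,0,0.005],"angular":[0,0,0],"grip":1}
    - {"travel":[0,0,0.005],"angular":[0,0,0],"grip":1}

```text
time: 15.78
ee_pos: [0.4157, -0.0187, 0.0232]
tcp_rot: [-180.0, -2.6, -170.5]
wrist_force: [0.3, 0.1, 0.4]
opening: 0.0852
grasp_force: 0.0
```

Call:
carry_out:
  plan:
    - {"travel":[-0.1,0,0.1],"angular":[0,0,0],"grip":1}
    - {"travel":[-0.15,-0.15,0.3],"angular":[0,0,0],"grip":1}
    - {"travel":[-0.2,-0.3,0.45],"angular":[0,0,0],"grip":1}
    - {"travel":[-0.25,-0.6,0.5],"angular":[0,0,0],"grip":1}
    - {"travel":[-0.3,-0.8,0.5],"angular":[0,0,0],"grip":1}
    - {"travel":[-0.3,-0.8,0.5],"angular":[0,0,0],"grip":1}
    - {"travel":[-0.3,-0.8,0.5],"angular":[0,0,0],"grip":1}

```text
time: 16.37
ee_pos: [0.3326, -0.2271, 0.1652]
tcp_rot: [-179.9, -2.6, -170.4]
wrist_force: [1.0, 0.3, 0.8]
opening: 0.0858
grasp_force: 0.0
```

```bash
python3 - <<'E'
from h import *
show()
t=cam("top");s=cam("scene")
cv2.imwrite("pics/laid.png",np.hstack([zoom(t["frame"],230,110,100,150,4),zoom(s["frame"],240,170,100,150,4)]))
E
```

```text
time 16.3667
q [-33.1138, -14.2839, -16.4918, 89.6428, -1.7876, -42.6401]
ee_pos [0.3326, -0.2271, 0.1652]
tcp_rot [-179.9393, -2.5721, -170.4462]
wrist_force [1.0031, 0.3208, 0.7852]
torque [-0.0349, -0.1148, 0.0042]
opening 0.0858
```

View pics/laid.png

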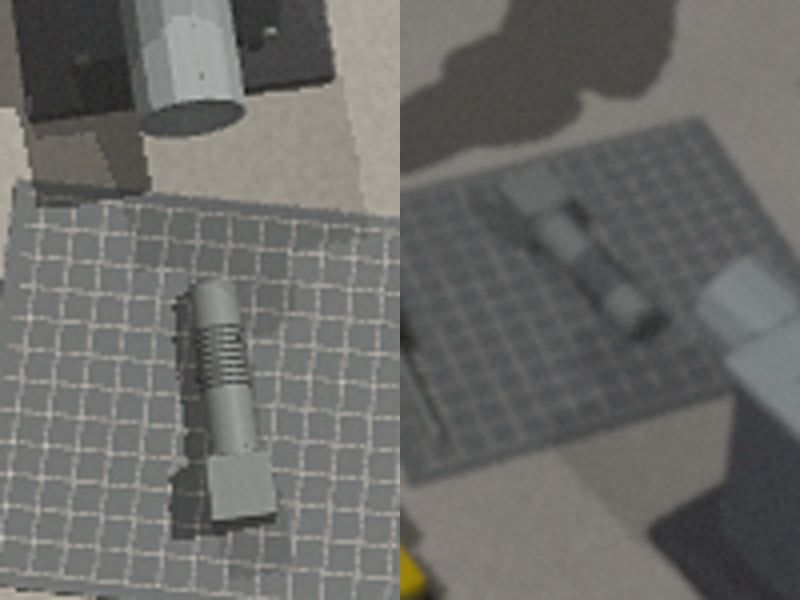

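The plug lies level on the mat: tip at crop (210,285) and head at (242,488), which is top px (290,232). The other things are unmoved. I'll regrasp it by the shank, pitched in the axis plane.

```bash
cat >>h.py <<'E'
E
python3 - <<'E'
from h import *
t=cam("top")
pt=lambda x,y:(229.5+(x+.5)/4,109.5+(y+.5)/4)
E=lambda p,z:plane(t,pt(*p),z)
a=(E((211,521),.043)+E((275,516),.043))/2; b=(E((208,457),.043)+E((269,451),.043))/2
sh=(E((213,448),.022)+E((257,446),.022))/2; sm=(E((199,295),.018)+E((237,291),.018))/2
print("head end",a,"head front",b,"shank",sh,"near tip",sm)
for u,v in((a,b),(a,sm),(sh,sm)): d=v-u;print(np.degrees(np.arctan2(d[1],d[0])),np.linalg.norm(d[:2]))
f=t["frame"][150:265,100:200].astype(int);m=(f.min(2)>135).astype(np.uint8)
cn=max(cv2.findContours(m,0,1)[0],key=cv2.contourArea);r=cv2.minAreaRect(cn);bx=cv2.boxPoints(r)+[100,150]
B=np.array([plane(t,q,.028) for q in bx]);print(B.round(4),B.mean(0),np.linalg.norm(np.roll(B,-1,0)-B,axis=1))
E
```

```text
head end [ 0.39995552 -0.02052317  0.043     ] head front [ 0.43885741 -0.01714045  0.043     ] shank [ 0.44640852 -0.015184    0.022     ] near tip [ 0.54409789 -0.00284762  0.018     ]
4.969659845228781 0.03904867748094318
6.991029438786556 0.14522206423778813
7.197313632136292 0.09846522719003563
[[0.6173 0.4622 0.028 ]
 [0.6222 0.2127 0.028 ]
 [0.3373 0.1976 0.028 ]
 [0.3321 0.4361 0.028 ]] [0.4772299 0.3271202 0.028    ] [0.24960466 0.28524594 0.2385616  0.28635143]
```

```bash
python3 - <<'E'
from h import *
import h
h.YAW=8.8;x=h.ax();y=np.array([-x[1],x[0],0]);al=20
R1=Ro.from_rotvec(np.radians(al)*y)*h.Rf(0);tz=R1.as_matrix()[:,2]
P=np.array([.4655,-.011,.021]);pre=P-.11*tz
p,R=h.cur();print(tz,R1.as_euler('xyz',degrees=True));print("pre",pre,h.delta(p,R,pre,R1));print("in",h.delta(pre,R1,P,R1))
E
```

```text
[-0.33799401 -0.05232424 -0.93969262] [ 180.   -20.  -171.2]
pre [ 0.50267934 -0.00524433  0.12436619] ([0.567, 0.742, -0.135], [-0.093, 0.6, -0.015])
in ([-0.124, -0.019, -0.345], [0.0, 0.0, 0.0])
```

Call:
carry_out:
  plan:
    - {"travel":[0.567,0.742,-0.05],"angular":[-0.093,0.6,-0.015],"grip":1}
    - {"travel":[0.567,0.742,-0.05],"angular":[-0.093,0.6,-0.015],"grip":1}
    - {"travel":[0.567,0.742,-0.05],"angular":[-0.093,0.6,-0.015],"grip":1}
    - {"travel":[0.567,0.742,-0.05],"angular":[-0.093,0.6,-0.015],"grip":1}
    - {"travel":[0.567,0.742,-0.05],"angular":[-0.093,0.6,-0.015],"grip":1}
    - {"travel":[0.567,0.742,-0.135],"angular":[-0.093,0.6,-0.015],"grip":1}
    - {"travel":[0.567,0.742,-0.135],"angular":[-0.093,0.6,-0.015],"grip":1}
    - {"travel":[0.567,0.742,-0.135],"angular":[-0.093,0.6,-0.015],"grip":1}

```text
time: 17.18
ee_pos: [0.5049, 0.0035, 0.1193]
tcp_rot: [179.7, -20.2, -170.5]
wrist_force: [-0.3, -0.8, -0.7]
opening: 0.0854
grasp_force: 0.0
```

```bash
python3 - <<'E'
from h import *
import h
h.YAW=8.8;x=h.ax();y=np.array([-x[1],x[0],0]);al=20
R1=Ro.from_rotvec(np.radians(al)*y)*h.Rf(0)
P=np.array([.4655,-.011,.021])
show();p,R=h.cur();print("in",h.delta(p,R,P,R1))
E
```

```text
time 17.1833
q [1.713, 18.1088, 8.8952, 100.8868, -2.4352, -7.3146]
ee_pos [0.5049, 0.0035, 0.1193]
tcp_rot [179.7449, -20.2397, -170.4951]
wrist_force [-0.3185, -0.797, -0.7314]
torque [0.0581, -0.3314, 0.0447]
opening 0.0854
in ([-0.131, -0.048, -0.328], [-0.007, -0.01, -0.022])
```

Call:
carry_out:
  plan:
    - {"travel":[0,0,0],"angular":[0,0,0],"grip":1}
    - {"travel":[0,0,0],"angular":[0,0,0],"grip":1}

```text
time: 17.35
ee_pos: [0.5029, -0.0018, 0.1235]
tcp_rot: [179.9, -20.1, -170.7]
wrist_force: [-1.2, -0.4, 0.3]
opening: 0.0854
grasp_force: 0.0
```

Call:
carry_out:
  plan:
    - {"travel":[-0.031,-0.008,-0.086],"angular":[-0.003,0,-0.01],"grip":1}
    - {"travel":[-0.062,-0.015,-0.17],"angular":[-0.003,0,-0.01],"grip":1}
    - {"travel":[-0.1,-0.025,-0.27],"angular":[-0.003,0,-0.01],"grip":1}
    - {"travel":[-0.122,-0.028,-0.34],"angular":[-0.003,0,-0.01],"grip":1}
    - {"travel":[-0.122,-0.028,-0.34],"angular":[-0.003,0,-0.01],"grip":1}
    - {"travel":[-0.122,-0.028,-0.34],"angular":[-0.003,0,-0.01],"grip":1}

```text
time: 17.85
ee_pos: [0.4661, -0.0117, 0.0226]
tcp_rot: [179.9, -20.1, -171.3]
wrist_force: [0.0, -0.3, 1.2]
opening: 0.0854
grasp_force: 0.0
```

Call:
carry_out:
  plan:
    - {"travel":[0,0,0],"angular":[0,0,0],"grip":0.1}
    - {"travel":[0,0,0],"angular":[0,0,0],"grip":-0.1}
    - {"travel":[0,0,0],"angular":[0,0,0],"grip":-0.2}
    - {"travel":[0,0,0],"angular":[0,0,0],"grip":-0.3}
    - {"travel":[0,0,0],"angular":[0,0,0],"grip":-0.5}
    - {"travel":[0,0,0],"angular":[0,0,0],"grip":-0.5}
    - {"travel":[0,0,0],"angular":[0,0,0],"grip":-0.5}
    - {"travel":[0,0,0],"angular":[0,0,0],"grip":-0.5}
  grip_force: 80

```text
time: 18.52
ee_pos: [0.4676, -0.0111, 0.0228]
tcp_rot: [180.0, -19.9, -171.2]
wrist_force: [0.8, -0.3, 6.3]
opening: 0.0273
grasp_force: 78.5
```

Call:
carry_out:
  plan:
    - {"travel":[0,0,0.03],"angular":[0,0,0],"grip":-0.5}
    - {"travel":[0,0,0.1],"angular":[0,0,0],"grip":-0.5}
    - {"travel":[0,0,0.2],"angular":[0,0,0],"grip":-0.5}
    - {"travel":[0,0,0.3],"angular":[0,0,0],"grip":-0.5}
    - {"travel":[0,0,0.4],"angular":[0,0,0],"grip":-0.5}
    - {"travel":[0,0,0.45],"angular":[0,0,0],"grip":-0.5}
    - {"travel":[0,0,0.45],"angular":[0,0,0],"grip":-0.5}

```text
time: 19.1
ee_pos: [0.468, -0.0111, 0.1604]
tcp_rot: [180.0, -19.7, -171.2]
wrist_force: [1.0, -0.1, -3.6]
opening: 0.0277
grasp_force: 79.4
```

```bash
python3 - <<'E'
from h import *
import h
show();p,R=h.cur()
# plug axis now: u at yaw 8.8, tip 2.6 deg down; target: vertical, yaw such that tool points at azimuth 34
x=h.ax()
h.YAW=8.8;x=h.ax();y=np.array([-x[1],x[0],0])
R90=Ro.from_rotvec(-np.radians(92.6)*y)*R
Rz=Ro.from_euler('z',25,degrees=True)
Rt=Rz*R90;print("final tool z",Rt.as_matrix()[:,2],Rt.as_euler('xyz',degrees=True))
n=4
for k in range(n): print((Ro.from_rotvec(-np.radians(92.6/n)*y)).as_rotvec()/.5)
E
```

```text
time 19.1
q [0.3095, 12.0869, 6.2915, 103.743, -2.8437, -8.0046]
ee_pos [0.468, -0.0111, 0.1604]
tcp_rot [179.9834, -19.7362, -171.1933]
wrist_force [1.0256, -0.1126, -3.5931]
torque [0.0627, -0.6091, -0.0199]
opening 0.0277
final tool z [ 0.79395578  0.53180758 -0.2946437 ] [-179.99382172   72.86382631 -146.17856197]
[ 0.12362593 -0.79857495 -0.        ]
[ 0.12362593 -0.79857495 -0.        ]
[ 0.12362593 -0.79857495 -0.        ]
[ 0.12362593 -0.79857495 -0.        ]
```

Call:
carry_out:
  plan:
    - {"travel":[0,0,0.01],"angular":[0.031,-0.2,0],"grip":-0.5}
    - {"travel":[0,0,0.02],"angular":[0.062,-0.4,0],"grip":-0.5}
    - {"travel":[0,0,0.03],"angular":[0.093,-0.6,0],"grip":-0.5}
    - {"travel":[0,0,0.03],"angular":[0.124,-0.8,0],"grip":-0.5}

```text
time: 19.43
ee_pos: [0.467, -0.0111, 0.165]
tcp_rot: [179.9, 3.4, -171.2]
wrist_force: [-0.1, -0.5, -3.5]
opening: 0.0275
grasp_force: 79.5
```

Call:
carry_out:
  plan:
    - {"travel":[0,0,0],"angular":[0.031,-0.2,0],"grip":-0.5}
    - {"travel":[0,0,0],"angular":[0.062,-0.4,0],"grip":-0.5}
    - {"travel":[0,0,0],"angular":[0.093,-0.6,0],"grip":-0.5}
    - {"travel":[0,0,0],"angular":[0.124,-0.8,0],"grip":-0.5}

```text
time: 19.77
ee_pos: [0.4663, -0.011, 0.1643]
tcp_rot: [179.9, 26.5, -171.2]
wrist_force: [-0.9, -0.1, -2.9]
opening: 0.0274
grasp_force: 79.5
```

```bash
python3 - <<'E'
from h import *
show()
E
```

```text
time 19.7667
q [-4.9825, -34.0504, -34.5788, 63.6346, 6.1817, -12.4108]
ee_pos [0.4663, -0.011, 0.1643]
tcp_rot [179.9367, 26.5167, -171.1674]
wrist_force [-0.8989, -0.0898, -2.9113]
torque [-0.1626, 0.7356, 0.0009]
opening 0.0274
```

Call:
carry_out:
  plan:
    - {"travel":[0.01,0.12,0],"angular":[0,0,0.12],"grip":-0.5}
    - {"travel":[0.02,0.24,0],"angular":[0,0,0.25],"grip":-0.5}
    - {"travel":[0.03,0.36,0],"angular":[0,0,0.37],"grip":-0.5}
    - {"travel":[0.04,0.48,0],"angular":[0,0,0.5],"grip":-0.5}
    - {"travel":[0.05,0.6,0],"angular":[0,0,0.62],"grip":-0.5}
    - {"travel":[0.06,0.72,0],"angular":[0,0,0.75],"grip":-0.5}
    - {"travel":[0.08,0.83,0],"angular":[0,0,0.87],"grip":-0.5}
    - {"travel":[0.08,0.83,0],"angular":[0,0,0.87],"grip":-0.5}

```text
time: 20.43
ee_pos: [0.4903, 0.2418, 0.1634]
tcp_rot: [179.8, 26.2, -145.9]
wrist_force: [-0.8, -0.9, -4.2]
opening: 0.0274
grasp_force: 80.1
```

Call:
carry_out:
  plan:
    - {"travel":[0,0.1,0],"angular":[0,0,0],"grip":-0.5}
    - {"travel":[0,0.2,0],"angular":[0,0,0],"grip":-0.5}
    - {"travel":[0,0.3,0],"angular":[0,0,0],"grip":-0.5}
    - {"travel":[0,0.3,0],"angular":[0,0,0],"grip":-0.5}
    - {"travel":[0,0.3,0],"angular":[0,0,0],"grip":-0.5}

```text
time: 20.85
ee_pos: [0.4896, 0.3285, 0.1633]
tcp_rot: [179.9, 26.1, -146.1]
wrist_force: [-0.5, -0.4, -4.3]
opening: 0.0277
grasp_force: 80.5
```

```bash
python3 - <<'E'
from h import *
show();o=monitor.get_obs();R=cur()[1]
Y=R.as_matrix()[:,1];print("tool y",Y, "pitch now",o["tcp_rot"][1],"need 72.9; rotvec per 23.15deg", (-np.radians(23.15)/.5*np.array([-np.sin(np.radians(33.8)),np.cos(np.radians(33.8)),0])).round(3))
E
```

```text
time 20.85
q [33.8244, -15.7474, -22.5342, 57.0897, 0.0683, -0.037]
ee_pos [0.4896, 0.3285, 0.1633]
tcp_rot [179.9499, 26.1236, -146.1344]
wrist_force [-0.5285, -0.4042, -4.2646]
torque [-0.4508, 0.6508, 0.0399]
opening 0.0277
tool y [-5.57566199e-01  8.30132108e-01  7.85805977e-04] pitch now 26.123588680379033 need 72.9; rotvec per 23.15deg [ 0.45  -0.672 -0.   ]
```

Call:
carry_out:
  plan:
    - {"travel":[0,0,0],"angular":[0.113,-0.169,0],"grip":-0.5}
    - {"travel":[0,0,0],"angular":[0.226,-0.338,0],"grip":-0.5}
    - {"travel":[0,0,0],"angular":[0.34,-0.507,0],"grip":-0.5}
    - {"travel":[0,0,0],"angular":[0.453,-0.676,0],"grip":-0.5}

```text
time: 21.18
ee_pos: [0.4906, 0.3265, 0.1643]
tcp_rot: [179.9, 49.8, -146.3]
wrist_force: [-0.1, -0.9, -4.4]
opening: 0.0278
grasp_force: 80.6
```

Call:
carry_out:
  plan:
    - {"travel":[0,0,0],"angular":[0.113,-0.169,0],"grip":-0.5}
    - {"travel":[0,0,0],"angular":[0.226,-0.338,0],"grip":-0.5}
    - {"travel":[0,0,0],"angular":[0.34,-0.507,0],"grip":-0.5}
    - {"travel":[0,0,0],"angular":[0.453,-0.676,0],"grip":-0.5}
    - {"travel":[0,0,0],"angular":[0.453,-0.676,0],"grip":-0.5}
    - {"travel":[0,0,0],"angular":[0.453,-0.676,0],"grip":-0.5}

```text
time: 21.68
ee_pos: [0.5008, 0.3335, 0.1716]
tcp_rot: [179.8, 71.9, -146.4]
wrist_force: [0.8, -0.3, -5.7]
opening: 0.0271
grasp_force: 80.7
```

```bash
python3 - <<'E'
from h import *
show()
t=cam("top");s=cam("scene")
cv2.imwrite("pics/held.png",np.hstack([zoom(t["frame"],100,130,100,150,4),zoom(s["frame"],330,110,100,150,4)]))
E
```

```text
time 21.6833
q [33.5758, -43.6576, -65.8071, -4.0172, 0.1853, 0.0038]
ee_pos [0.5008, 0.3335, 0.1716]
tcp_rot [179.803, 71.8677, -146.4365]
wrist_force [0.7637, -0.2595, -5.7167]
torque [-0.9832, 1.4869, 0.0356]
opening 0.0271
```

View pics/held.png

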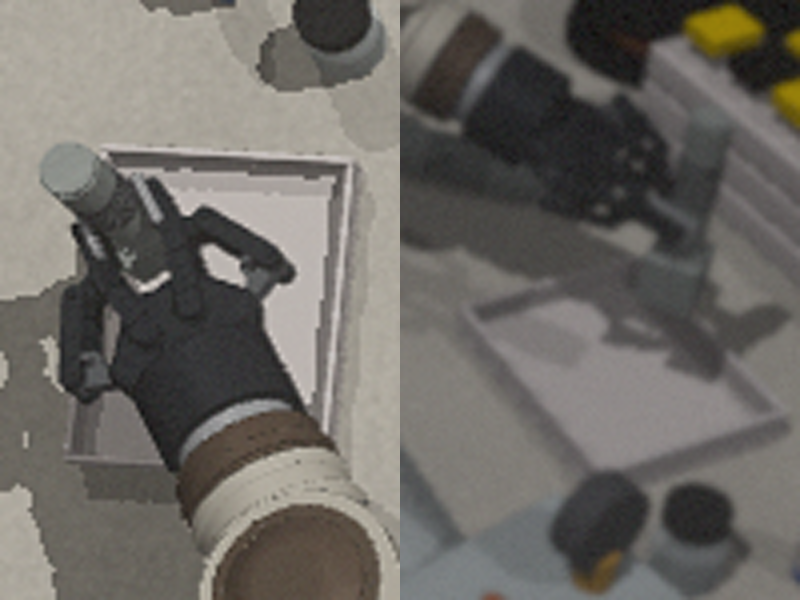

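The scene crop shows the plug hanging head down, head at (672,280) and tip at (708,120). Joint 3 is at its limit, so I'm moving outward and down straight away, which unfolds the elbow.

Call:
carry_out:
  plan:
    - {"travel":[0.12,0.072,-0.04],"angular":[0,0,0],"grip":-0.5}
    - {"travel":[0.12,0.072,-0.08],"angular":[0,0,0],"grip":-0.5}
    - {"travel":[0.12,0.072,-0.12],"angular":[0,0,0],"grip":-0.5}
    - {"travel":[0.12,0.072,-0.17],"angular":[0,0,0],"grip":-0.5}
    - {"travel":[0.12,0.072,-0.17],"angular":[0,0,0],"grip":-0.5}

```text
time: 22.2
ee_pos: [0.5347, 0.3545, 0.1137]
tcp_rot: [179.7, 71.4, -146.4]
wrist_force: [-0.6, -0.7, -5.9]
opening: 0.0274
grasp_force: 80.6
```

```bash
python3 - <<'E'
from h import *
show();p,R=cur();t=cam("top");s=cam("scene")
# plug direction as held: tool-frame direction of plug axis from pick pose
u=np.array([np.cos(np.radians(8.8))*np.cos(np.radians(2.6)),np.sin(np.radians(8.8))*np.cos(np.radians(2.6)),-np.sin(np.radians(2.6))])
Rp=Ro.from_euler('xyz',[180,-19.9,-171.2],degrees=True)
a=R.apply(Rp.inv().apply(u));print("axis",a, "tilt",np.degrees(np.arccos(a[2])))
H=p-.068*a;T=p+.084*a;print("head end",H,"tip",T)
for c,n,o,sh in((t,"top",(99.5,129.5),0),(s,"scene",(329.5,109.5),400)):
    print(n,((proj(c,np.array([H,T]))-o)*4+[sh,0]).round(0).tolist())
g=cv2.cvtColor(s["frame"],cv2.COLOR_RGB2GRAY)
cv2.imwrite("pics/held2.png",np.hstack([zoom(t["frame"],100,130,100,150,4),zoom(s["frame"],330,110,100,150,4)]))
E
```

```text
time 22.2
q [33.3413, -26.5117, -64.1838, -19.0267, 0.4675, -0.0733]
ee_pos [0.5347, 0.3545, 0.1137]
tcp_rot [179.7496, 71.355, -146.4295]
wrist_force [-0.5922, -0.7125, -5.8765]
torque [-0.9597, 1.3884, 0.004]
opening 0.0274
axis [0.02027767 0.01189787 0.99972359] tilt 1.3471757348313655
head end [0.53332175 0.353652   0.04572366] tip [0.53640396 0.35546048 0.19768164]
top [[155.0, 208.0], [68.0, 135.0]]
scene [[706.0, 371.0], [752.0, 204.0]]
```

View pics/held2.png

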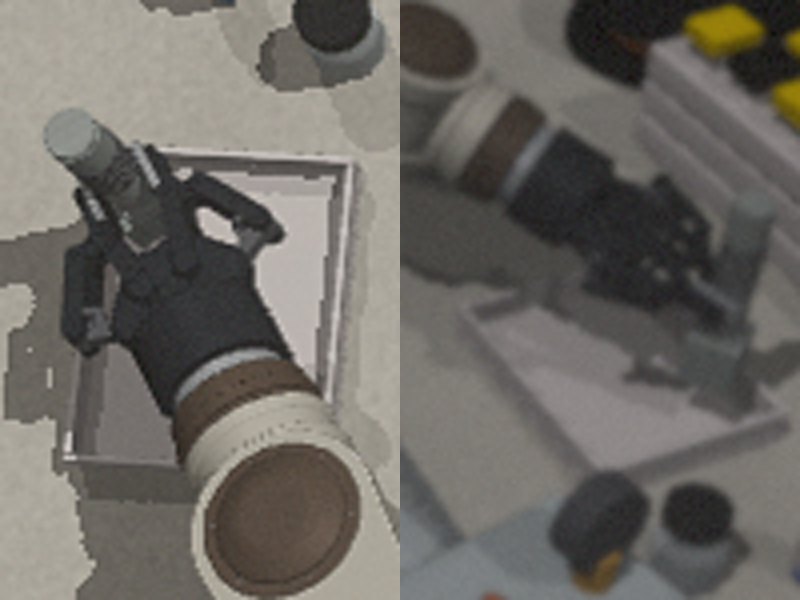

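The plug is upright over the tray's far left corner, with its tip at the predicted pixel, (72,135) in the top crop. Lowering.

Call:
carry_out:
  plan:
    - {"travel":[0,0,-0.03],"angular":[0,0,0],"grip":-0.5}
    - {"travel":[0,0,-0.06],"angular":[0,0,0],"grip":-0.5}
    - {"travel":[0,0,-0.08],"angular":[0,0,0],"grip":-0.5}
    - {"travel":[0,0,-0.08],"angular":[0,0,0],"grip":-0.5}
    - {"travel":[0,0,-0.08],"angular":[0,0,0],"grip":-0.5}

```text
time: 22.72
ee_pos: [0.5371, 0.3562, 0.0993]
tcp_rot: [179.7, 72.2, -146.4]
wrist_force: [-0.2, 0.2, -2.8]
opening: 0.0275
grasp_force: 80.6
```

```bash
python3 - <<'E'
from h import *
show()
E
```

```text
time 22.7167
q [33.356, -23.0242, -64.863, -23.9964, 0.4678, -0.0679]
ee_pos [0.5371, 0.3562, 0.0993]
tcp_rot [179.7432, 72.158, -146.4224]
wrist_force [-0.2068, 0.1878, -2.8184]
torque [-0.8482, 1.2027, 0.0017]
opening 0.0275
```

Call:
carry_out:
  plan:
    - {"travel":[-0.01,0,0.04],"angular":[0,0,0.22],"grip":-0.5}
    - {"travel":[-0.02,-0.01,0.04],"angular":[0,0,0.44],"grip":-0.5}
    - {"travel":[-0.03,-0.02,0.04],"angular":[0,0,0.66],"grip":-0.5}
    - {"travel":[-0.04,-0.03,0.04],"angular":[0,0,0.87],"grip":-0.5}
    - {"travel":[-0.04,-0.03,0.04],"angular":[0,0,0.87],"grip":-0.5}

```text
time: 23.13
ee_pos: [0.5267, 0.3461, 0.1138]
tcp_rot: [-180.0, 72.4, -121.0]
wrist_force: [1.2, -0.6, -3.0]
opening: 0.0279
grasp_force: 81.0
```

```bash
python3 - <<'E'
from h import *
show()
E
```

```text
time 23.1333
q [17.3449, -20.4448, -59.6947, -16.2095, 39.2407, -15.0706]
ee_pos [0.5267, 0.3461, 0.1138]
tcp_rot [-179.9615, 72.3547, -121.0235]
wrist_force [1.2282, -0.6256, -2.9678]
torque [-1.2583, 0.7557, -0.074]
opening 0.0279
```

Call:
carry_out:
  plan:
    - {"travel":[0,0,0],"angular":[0,0,0.21],"grip":-0.5}
    - {"travel":[0,0,-0.01],"angular":[0,0,0.42],"grip":-0.5}
    - {"travel":[0,0,-0.02],"angular":[0,0,0.42],"grip":-0.5}
    - {"travel":[0,0,-0.02],"angular":[0,0,0.42],"grip":-0.5}
    - {"travel":[0,0,-0.02],"angular":[0,0,0.42],"grip":-0.5}

```text
time: 23.55
ee_pos: [0.5251, 0.3474, 0.1046]
tcp_rot: [179.6, 72.1, -109.8]
wrist_force: [-0.5, 0.3, -3.8]
opening: 0.0271
grasp_force: 81.2
```

```bash
python3 - <<'E'
from h import *
show()
E
```

```text
time 23.55
q [13.0385, -12.9192, -52.9786, -9.0219, 53.4089, -25.6607]
ee_pos [0.5251, 0.3474, 0.1046]
tcp_rot [179.6067, 72.1, -109.8364]
wrist_force [-0.4906, 0.3313, -3.834]
torque [-1.4462, 0.5004, -0.0259]
opening 0.0271
```

Call:
carry_out:
  plan:
    - {"travel":[-0.033,-0.04,-0.02],"angular":[0,0,0],"grip":-0.5}
    - {"travel":[-0.033,-0.04,-0.05],"angular":[0,0,0],"grip":-0.5}
    - {"travel":[-0.033,-0.04,-0.075],"angular":[0,0,0],"grip":-0.5}
    - {"travel":[-0.033,-0.04,-0.075],"angular":[0,0,0],"grip":-0.5}
    - {"travel":[-0.033,-0.04,-0.075],"angular":[0,0,0],"grip":-0.5}

```text
time: 23.97
ee_pos: [0.5147, 0.3358, 0.0823]
tcp_rot: [179.6, 72.2, -109.6]
wrist_force: [-0.3, 0.0, -2.8]
opening: 0.0273
grasp_force: 81.3
```

```bash
python3 - <<'E'
from h import *
show()
E
```

```text
time 23.9667
q [11.7825, -12.0638, -55.1521, -11.0736, 54.6863, -26.9148]
ee_pos [0.5147, 0.3358, 0.0823]
tcp_rot [179.642, 72.1543, -109.5852]
wrist_force [-0.3308, 0.0344, -2.8248]
torque [-1.4258, 0.4662, -0.0098]
opening 0.0273
```

Now I'll feel for the floor in small steps.

Call:
carry_out:
  plan:
    - {"travel":[0,0,-0.007],"angular":[0,0,0],"grip":-0.5}
    - {"travel":[0,0,-0.013],"angular":[0,0,0],"grip":-0.5}
    - {"travel":[0,0,-0.02],"angular":[0,0,0],"grip":-0.5}
    - {"travel":[0,0,-0.02],"angular":[0,0,0],"grip":-0.5}

```text
time: 24.3
ee_pos: [0.5152, 0.3353, 0.0764]
tcp_rot: [179.7, 72.2, -109.6]
wrist_force: [0.7, 0.0, -3.8]
opening: 0.0272
grasp_force: 81.3
```

Call:
carry_out:
  plan:
    - {"travel":[0,0,-0.005],"angular":[0,0,0],"grip":-0.5}
    - {"travel":[0,0,-0.005],"angular":[0,0,0],"grip":-0.5}

```text
time: 24.47
ee_pos: [0.5152, 0.3352, 0.075]
tcp_rot: [179.7, 72.2, -109.5]
wrist_force: [-0.6, -0.3, -3.6]
opening: 0.0277
grasp_force: 81.3
```

Call:
carry_out:
  plan:
    - {"travel":[0,0,-0.005],"angular":[0,0,0],"grip":-0.5}
    - {"travel":[0,0,-0.005],"angular":[0,0,0],"grip":-0.5}

```text
time: 24.63
ee_pos: [0.5154, 0.3353, 0.074]
tcp_rot: [179.8, 72.2, -109.4]
wrist_force: [-0.4, 0.9, -1.3]
opening: 0.0275
grasp_force: 81.5
```

Call:
carry_out:
  plan:
    - {"travel":[0,0,-0.004],"angular":[0,0,0],"grip":-0.5}
    - {"travel":[0,0,-0.004],"angular":[0,0,0],"grip":-0.5}

```text
time: 24.8
ee_pos: [0.5156, 0.3356, 0.074]
tcp_rot: [-179.9, 72.3, -109.1]
wrist_force: [-3.8, -2.4, 5.1]
opening: 0.0276
grasp_force: 81.6
```

Call:
carry_out:
  plan:
    - {"travel":[0,0,-0.002],"angular":[0,0,0],"grip":-0.5}
    - {"travel":[0,0,-0.002],"angular":[0,0,0],"grip":-0.3}
    - {"travel":[0,0,0],"angular":[0,0,0],"grip":0}
    - {"travel":[0,0,0],"angular":[0,0,0],"grip":0.5}
    - {"travel":[0,0,0],"angular":[0,0,0],"grip":0.9}
    - {"travel":[0,0,0],"angular":[0,0,0],"grip":0.9}
    - {"travel":[0,0,0],"angular":[0,0,0],"grip":0.9}
  grip_force: 40

```text
time: 25.38
ee_pos: [0.5152, 0.3353, 0.0725]
tcp_rot: [179.7, 72.2, -109.5]
wrist_force: [-0.3, -1.2, -0.2]
opening: 0.0811
grasp_force: 0.0
```

```bash
python3 - <<'E'
from h import *
show();print(-cur()[1].as_matrix()[:,2])
E
```

```text
time 25.3833
q [11.6979, -10.5881, -55.4118, -12.7909, 54.781, -26.9866]
ee_pos [0.5152, 0.3353, 0.0725]
tcp_rot [179.7299, 72.1883, -109.4838]
wrist_force [-0.3374, -1.1601, -0.1923]
torque [-0.8646, 0.2465, -0.0303]
opening 0.0811
[-0.31310475 -0.89911036  0.30588556]
```

Call:
carry_out:
  plan:
    - {"travel":[-0.016,-0.045,0.015],"angular":[0,0,0],"grip":0.9}
    - {"travel":[-0.031,-0.09,0.031],"angular":[0,0,0],"grip":0.9}
    - {"travel":[-0.047,-0.135,0.046],"angular":[0,0,0],"grip":0.9}
    - {"travel":[-0.047,-0.135,0.046],"angular":[0,0,0],"grip":0.9}

```text
time: 25.72
ee_pos: [0.5012, 0.2936, 0.0871]
tcp_rot: [179.9, 72.2, -109.4]
wrist_force: [-1.0, 0.5, -0.7]
opening: 0.0811
grasp_force: 0.0
```

```bash
python3 - <<'E'
from h import *
show()
M=cur()[1].as_matrix();print(M[:,1])
E
```

```text
time 25.7167
q [6.5036, -16.3746, -56.4789, -3.6828, 59.0364, -32.2778]
ee_pos [0.5012, 0.2936, 0.0871]
tcp_rot [179.8645, 72.2138, -109.4099]
wrist_force [-0.9978, 0.5177, -0.7201]
torque [-0.7523, 0.3471, 0.043]
opening 0.0811
[-9.43910767e-01  3.30199853e-01  7.22225986e-04]
```

Call:
carry_out:
  plan:
    - {"travel":[-0.02,-0.07,0.03],"angular":[0,0,0],"grip":0.9}
    - {"travel":[-0.04,-0.14,0.06],"angular":[0,0,0],"grip":0.9}
    - {"travel":[-0.05,-0.2,0.1],"angular":[0,0,0],"grip":0.9}
    - {"travel":[-0.05,-0.25,0.15],"angular":[0,0,0],"grip":0.9}
    - {"travel":[-0.05,-0.25,0.15],"angular":[0,0,0],"grip":0.9}
    - {"travel":[-0.05,-0.25,0.15],"angular":[0,0,0],"grip":0.9}

```text
time: 26.22
ee_pos: [0.4873, 0.2194, 0.1321]
tcp_rot: [-179.9, 72.2, -109.2]
wrist_force: [0.2, -0.2, -0.2]
opening: 0.0811
grasp_force: 0.0
```

```bash
python3 - <<'E'
from h import *
show()
t=cam("top");s=cam("scene")
b=zoom(s["frame"],90,110,370,260,1.1)
a=zoom(t["frame"],100,130,100,150,2.6)
W=np.zeros((600,800,3),np.uint8);W[:390,:260]=a[:390,:260];W[:286,270:677]=b[:286]
c=zoom(s["frame"],340,150,100,75,4);W[290:590,270:670]=c
cv2.imwrite("pics/fin.png",W)
E
```

```text
time 26.2167
q [-3.8208, -22.5574, -51.7114, 21.062, 66.5664, -47.8003]
ee_pos [0.4873, 0.2194, 0.1321]
tcp_rot [-179.9206, 72.2053, -109.2389]
wrist_force [0.204, -0.1655, -0.2326]
torque [-0.8182, 0.3384, 0.0021]
opening 0.0811
```

View pics/fin.png

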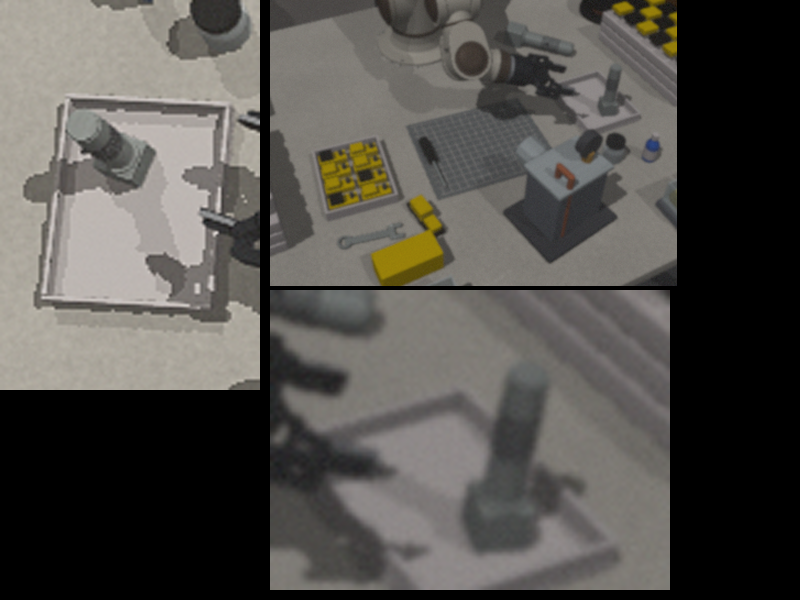

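The plug stands on its square head on the tray floor, threaded end up: head at (125,165) in the top crop, tip at (85,125). The gripper is clear of it and the bystanders are where they were. Handing in.

```bash
python3 -c "
from workcell import ticket
print(ticket.job_done())"
```

```text
the job is handed in; nothing more can be done
None
```

The job is handed in (no verdict returned) at about 26 s: the plug was unscrewed, laid on the mat, regrasped by its shank and stood head-down in the empty tray, but joint 3 briefly read -65.807° against its -65.8° limit, and one pull test reached 25 N while the thread still held.

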